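# Square up, press and free a flow-cell stack in a locking clamp

### The arm

A 6-joint arm with a two-finger parallel gripper is mounted at the origin on a cart in front of the work surface, level with it; the furniture and walls round the work are solid. World frame = base frame: x ahead of the robot, y to its left, z up, the work surface at z = 0. Lengths are in mm, angles in rad, forces in N, time in s.
With the tool pointing down it reaches from about 275 to 750 mm from the base axis. Payload 10.2 kg.
Tool frame: the origin (TCP) lies midway between the tips of the shut fingers; the grasp point (between the pads) lies 19 mm behind it (ctrl.grip_depth is the distance from the TCP to the grasp point, in mm); y points along the fingers, x is the direction in which the jaws open and shut, and the axes are right-handed (so a half turn about y gives the same grasp; the last joint's range is limited). The gripper opens to 85 mm and grips with 20 to 120 N. Pads are 22 mm wide; open, the fingers measure 114 mm over their backs; the gripper's body (76 mm by 85 mm) begins 54 mm behind the grasp point. The pads swing forward as they close: fully open they stand 13 mm farther back than shut.
Start: joints at [-1.401, 0.313, 1.498, -0, 1.331, -0.223], TCP at [200.946, -485.028, 231.294] pointing down, gripper open.
Joint ranges: [-2.94, 2.94], [-0.97, 2.17], [0.19, 2.56], [-1.23, 4.37], [0.02, 3.11], [-2.88, 2.88]. Speed limits (rad/s): [2.39, 2.39, 3.01, 3.14, 3.14, 3.14].

### API

Orientations are given as a unit quaternion [w, x, y, z].
In Python, from rig import ctrl gives the robot as it stands. The module is installed in compiled form; this text tells all that it offers.
- The arm moves only by the tool drive_tool, never from a script. Its arguments are lists of equal length, an entry for each row: "gripper": the closure, from 0 (fully open) to 1 (shut); "offset": the shift along the tool's x, y, z in m, a list of three; "turn": the turn about the tool's y in degrees. In form: {"gripper": [gripper, ...], "offset": [[tx, ty, tz], ...], "turn": [turn, ...]}. A call has 1 to 20 rows; each row shifts and turns the commanded pose from where the row before left it, along the tool's axes as they then stand; what a row does not reach is not made up. A row lasts 1/12 s, in which the tool goes at most 41.7 mm and 7.16 degrees, less where a joint would pass 70% of its speed; a pose out of reach is approached as far as the arm can. A call is refused whole if a number of a shift passes 0.0417 or a number of a turn 7.16, either way. A call with a gripper value outside its range is refused whole. The fingers move at their own pace and stop on an object; "force" is the grip in N (left out, the last holds). Time passes only in rows, so rows that do not move let the fingers close. It gives the time, the measured TCP pose, the force and the opening at its end, in the units of the state.
- ctrl.sense(): the state, without advancing time (a new reading comes with each control period).
- ctrl.capture(name): name is "scene" or "top" or "wrist"; returns (picture, depth): 420x560x3 uint8, red, green, blue; 420x560 float32, mm along the optical axis (not along the pixel's ray), 0 where there is no reading.
- ctrl.camera_params(name): a dict with "fovy" (degrees; the focal length in pixels is half the picture's height over the tangent of half this angle, whatever the lens; pixels are square), "cx", "cy" (the principal point, pixels), "distortion" ([k1, k2, p1, p2, k3] as OpenCV has them; the pictures are not rectified), "view" (4x4, takes a point from world to camera coordinates); the wrist camera has in their place "tool_from_camera" (4x4, takes a point from camera to tool coordinates, whose origin is the TCP and whose axes are the tool frame's). Camera axes: x right, y down, z forward; pixel columns grow to the right and rows downward; lengths in mm; the calibration is good to about 2 mm. A picture is of the moment at which its call begins: read the wrist's pose just before it. camera_params takes no time and is no camera call.
- ctrl.finish_job(): hands the job in, once; it reports no verdict.
Trained networks look in the newest picture that a camera, given by its name, has taken for a name from the list of things; names that differ only in an ending like _2 or _b are one class to them, and where a whole thing is asked for, a point or a joint stands for the part that bears it (a point fixed in the world has none). Each returns a list of dicts, best first, with "score" (0 to 1); they miss things now and then, are a little off and sometimes report something else, mostly with a low value. They report only what shows in the picture. A call takes as long as a camera call. They do not tell look-alikes from the thing itself.
- ctrl.boxes_of(camera, query): "centre" ([x, y, z] in mm, in the coordinates of the camera as it stood for that picture, good to about 4 mm: the middle of the surface that is visible of it).
- ctrl.regions_of(camera, query): "mask" (420x560 bool, what is visible of it).
- ctrl.pinpoint(camera, query): "centre" ([x, y, z] in mm, in the coordinates of the camera as it stood for that picture, good to about 4 mm: a listed point, or the origin of a listed thing).
The state is a dict: "time_s": time; "joints": joint angles; "dq": joint speeds; "tau": joint torques, N m; "eef_pos": TCP position; "ee_rot": TCP orientation; "force": force on the tool from outside, world axes, zero at the start; "wrist_torque": the same for the moment, N m; "grip_width": opening from 0.0 (shut) to 1.0 (fully open).
Only numpy, scipy, OpenCV 4.12 (cv2) and the standard library are available. Lean on these libraries where they do the work, as an engineer would, in place of code of your own. Each camera call takes 0.05 s, during which the arm holds its last target.

### The job

Press the flow-cell layers that lie on the bench: lay all of them flat on one another on the jig, tap the stack until every layer's edges are flush against the three locating pins, then lay the pressing block centred on top and swing the locking clamp's handle over centre until it stays locked with its pad pressing on the block. Keep it pressing for at least three seconds, then flick up the release lever under the handle so that the clamp swings fully open, and put the block back flat on the bench, off the jig, with the stack left flush in place. Do not disturb the tape roll, the petri dish or the bottle.

Things in the scene. Friction and masses are not known exactly. Their poses are not given: they have to be found in the camera images.
- jig: Fixed jig: base plate 72 x 280 x 10 mm with a locking clamp. Origin: underside, mid of the stack's place; z up; mm: plate x -32..40, y -210..70, top z 10. Locating pins 8 dia, 22 tall above the plate: two at (29, 25) and (29, -25), one at (0, -39); a layer flush on them has its middle at x = y = 0, its 70 mm side along y. Clamp at y -90..-200; the +y and -x sides are open.
- layer_1_mid (a point): Loose grey plastic layer 1, a plate 50 (its x) x 70 (its y) x 6 mm, 35 g, with a dark U-shaped channel drawn on top; this point is its centre, 3 mm above its underside. All layers are alike, in any order, either way round. May be absent.
- layer_2_mid (a point): Loose layer 2, like layer 1. May be absent.
- layer_3_mid (a point): Loose layer 3, like layer 1. May be absent.
- layer_4_mid (a point): Loose layer 4, like layer 1. May be absent.
- press_block_mid (a point): Loose aluminium pressing block 40 (its x) x 58 (its y) x 18 mm, 120 g, a thin ring drawn on top; this point is its centre, 9 mm above its underside.
- clamp_arm (a joint): Hinge of the clamp's arm (radians): 0 = fully open, arm upright and clear of the stack; about 1.5 to 1.7 = swung down over the stack. A light spring holds it open. It moves with the handle through a toggle link.
- clamp_handle (a joint): Toggle of the clamp between handle and link (radians): 0 = fully open (handle upright, leaning away from the stack), 1.88 = dead centre, 2.06 = locked against its stop (handle level). Past dead centre the pad's spring holds it locked; before it, it springs back open. In all, the handle tips down by about 1.2 rad. 5 to 20 N at the grip close it, pushing square to the handle.
- release_lever (a joint): Release lever in the handle (radians): 0 = at rest (sprung), 0.35 = lifted to its stop. Lifting its tail presses its nose on the toggle link and pushes the locked handle back through dead centre; then the clamp springs open, if nothing is in the way above it.
- clamp_pad: Round rubber pad 25 mm in diameter on a sprung spindle at the end of the arm (origin: middle of its lower face). Closed, it comes down at the middle of the stack's place; its spindle gives up to 18 mm, so it presses with about 10 to 25 N whatever the number of layers.
- handle_grip (a point): Middle of the rubber grip of the clamp's handle, 20 mm wide (along the jig's x), 13 mm deep, 65 mm long. Its y axis runs along the grip toward the clamp's pivot, its z axis is about square to the grip on its outer side (up when locked): push against z to close. Open it stands about 0.17 m above the bench, at jig y = -0.20; locked about 0.07 m, at y = -0.23.
- release_tab (a point): Middle of the black rubber roller (12 mm diameter, 15 mm wide along the jig's x, free to spin) on the tail of the release lever, beyond and below the end of the handle. With the clamp locked it stands about 0.03 m above the bench, at jig y = -0.28; grip it across its width and lift it 30 to 40 mm to release the clamp, then let go and keep clear.
- tape_mid (a point): Bystander: roll of masking tape 68 mm across, 19 mm high; its centre.
- petri_mid (a point): Bystander: petri dish 70 mm across, 16 mm high; its centre.
- bottle_mid (a point): Bystander: white bottle 48 mm across, 112 mm tall; its centre.
Mind the look-alikes: they are no part of the job. What is shaped like the part that bears layer_1_mid but green is not meant.

How it is judged:
By the outcome, as a careful person would: the job done as asked, in the order asked, and still so for the second after the job is handed in, with the robot touching nothing.
Of layer_1, layer_2, layer_3, layer_4 only 2 to 4 are there at a start; the rules pass over those that are not, and their reading is None.
At some moment in a run one of layer_1, layer_2, layer_3, layer_4 may be knocked a few centimetres aside while the robot is not near it.
Once in a run the grip may slacken for a moment while it holds something.
It also fails if it takes over 210 s, if anything falls off the work surface, if the arm or the gripper's body presses on something with over 40 N, if the wrist force passes 120 N, or if a joint passes its speed limit or range.

## Working session

There is one attempt and no reset: what is moved stays moved. The work goes in short steps, Python scripts to look and compute and a tool call to move; the robot and the scene stay as the last step left them, time stands still between calls to the robot, and variables do not carry over. Pictures are saved under pics/ and viewed, and the job is handed in when it is done.

Besides the shell and the picture viewer there is one more tool, called after "Emit:" as name([rows], argument=value, ...), one row to a line, values as JSON. drive_tool: Moves the arm, as the interface text tells. Its arguments: {"type":"object","properties":{"gripper":{"type":"array","items":{"type":"number"}},"offset":{"type":"array","items":{"type":"array","items":{"type":"number"}}},"turn":{"type":"array","items":{"type":"number"}},"force":{"type":"number"}},"required":["gripper","offset","turn"]}

```bash
ls; mkdir -p pics
cat > h.py <<'E'
import numpy as np, cv2
from rig import ctrl
from scipy.spatial.transform import Rotation as R
def rot(q): return R.from_quat([q[1],q[2],q[3],q[0]]).as_matrix()
def view(cam,s=None):
    p=ctrl.camera_params(cam)
    if 'view' in p: return np.array(p['view'])
    s=s or ctrl.sense(); T=np.eye(4);T[:3,:3]=rot(s['ee_rot']);T[:3,3]=s['eef_pos']
    return np.linalg.inv(T@np.array(p['tool_from_camera']))
def K(cam):
    p=ctrl.camera_params(cam); f=210/np.tan(np.radians(p['fovy'])/2)
    return np.array([[f,0,p['cx']],[0,f,p['cy']],[0,0,1]]),np.array(p['distortion'])
def c2w(cam,c,s=None): return (np.linalg.inv(view(cam,s))@np.r_[c,1])[:3]
def w2p(cam,P,s=None):
    V=view(cam,s);k,d=K(cam);r,_=cv2.Rodrigues(V[:3,:3])
    return cv2.projectPoints(np.array(P,float).reshape(-1,1,3),r,V[:3,3],k,d)[0].reshape(-1,2)
def cloud(cam,depth,s=None):
    k,d=K(cam);u,v=np.meshgrid(np.arange(560),np.arange(420))
    n=cv2.undistortPoints(np.stack([u,v],-1).reshape(-1,1,2).astype(float),k,d).reshape(420,560,2)
    P=np.concatenate([n*depth[...,None],depth[...,None]],-1)
    Vi=np.linalg.inv(view(cam,s)); W=P@Vi[:3,:3].T+Vi[:3,3]; W[depth==0]=np.nan
    return W
def cap(cam,name):
    s=ctrl.sense(); im,d=ctrl.capture(cam); cv2.imwrite(f'pics/{name}.png',im[...,::-1]); np.savez(f'pics/{name}.npz',im=im,d=d)
    return s,im,d
E
python3 - <<'E'
from h import *
s=ctrl.sense();print(s)
for c in('scene','top','wrist'):
    cap(c,'a_'+c); print(c,ctrl.camera_params(c))
E
```

```text
pics
{'time_s': 0.0, 'joints': array([-1.40140012e+00,  3.13464609e-01,  1.49846269e+00,  2.35501449e-05,
        1.33098875e+00, -2.23387538e-01]), 'dq': array([ 0.00060588,  0.00105736,  0.0007379 , -0.00064268, -0.00062515,
       -0.00112659]), 'tau': array([-2.62642352e-04, -4.12263143e+01, -2.59743601e+01, -1.91439353e-04,
        4.08906824e-03,  3.61708018e-06]), 'eef_pos': array([ 200.90488285, -484.75462003,  230.71796036]), 'ee_rot': array([ 0.58829842, -0.58760798,  0.39314008, -0.39250823]), 'force': array([-0.00368741, -0.46113758, -0.1458805 ]), 'wrist_torque': array([ 0.0252818 ,  0.0223653 , -0.03416703]), 'grip_width': 0.998315510495607}
scene {'fovy': 47.57866360782008, 'cx': 279.54777701852737, 'cy': 215.48777431666338, 'distortion': array([0.05295864, 0.        , 0.        , 0.        , 0.        ]), 'view': array([[-8.64704455e-01, -5.02215045e-01, -8.13960373e-03,
         3.76179063e+02],
       [-4.35441236e-01,  7.57614938e-01, -4.86220665e-01,
         4.48915008e+02],
       [ 2.50354019e-01, -4.16892856e-01, -8.73798153e-01,
         1.26100467e+03],
    
[... 438 characters left out ...]
  [ 1.99659712e-01, -2.28229126e-02, -9.79599466e-01,
         1.28873851e+03],
       [ 0.00000000e+00,  0.00000000e+00,  0.00000000e+00,
         1.00000000e+00]])}
wrist {'fovy': 65.50107279005884, 'cx': 279.1621605716815, 'cy': 206.7150176235727, 'distortion': array([-0.04348291,  0.        ,  0.        ,  0.        ,  0.        ]), 'tool_from_camera': array([[ 9.99999876e-01,  8.79877376e-05, -4.89951983e-04,
         6.39367846e-03],
       [ 4.94068970e-04, -2.95554656e-01,  9.55325704e-01,
        -1.43334755e+02],
       [-6.07506426e-05, -9.55325828e-01, -2.95554663e-01,
         7.54154817e+01],
       [ 0.00000000e+00,  0.00000000e+00,  0.00000000e+00,
         1.00000000e+00]])}
```

View pics/a_scene.png

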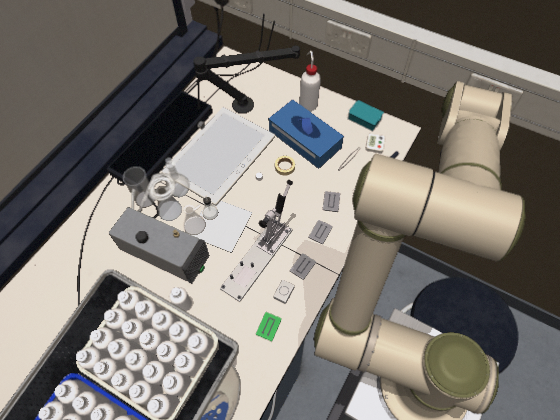

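View pics/a_top.png

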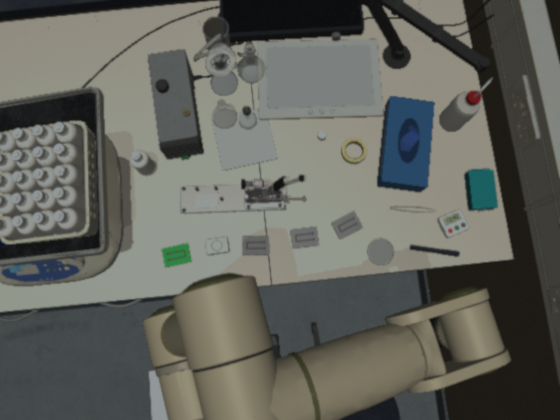

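View pics/a_wrist.png

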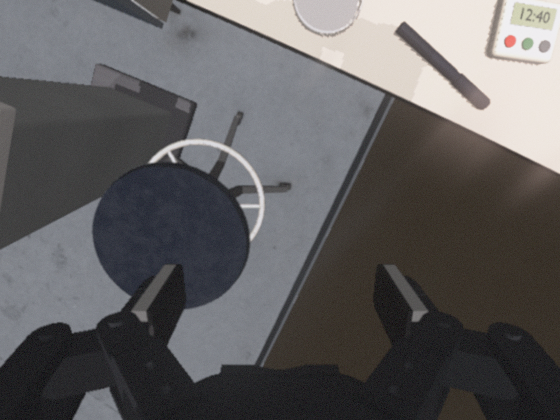

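Run:
```python
from h import *
for c in('top','scene'):
  for q in ['layer_1_mid','press_block_mid','jig','handle_grip','release_tab','clamp_pad','tape_mid','petri_mid','bottle_mid']:
    for r in ctrl.pinpoint(c,q):
        w=c2w(c,r['centre']);print(c,q,round(r['score'],2),w.round(0),w2p(c,[w]).round()[0])
```

```text
top layer_1_mid 0.95 [ 444. -137.    1.] [255. 242.]
top layer_1_mid 0.8 [433.  67.   1.] [177. 254.]
top press_block_mid 0.69 [574. -22.  -1.] [207. 198.]
top press_block_mid 0.64 [446. -39.   5.] [217. 245.]
top jig 0.56 [570. -21.  -1.] [207. 200.]
top jig 0.49 [ 660. -425.   11.] [354. 152.]
top handle_grip 0.8 [ 554. -214.  167.] [281. 184.]
top release_tab 0.62 [ 555. -256.  210.] [300. 177.]
top clamp_pad 0.41 [ 563. -120.  170.] [241. 184.]
top tape_mid 0.63 [ 659. -428.    8.] [355. 152.]
top tape_mid 0.61 [679. 137.  61.] [140. 160.]
top tape_mid 0.5 [ 447. -264.   -1.] [303. 237.]
top petri_mid 0.66 [ 391. -461.    8.] [381. 250.]
top bottle_mid 0.73 [681. 138.  58.] [140. 160.]
scene layer_1_mid 0.96 [432.  66.   5.] [269. 326.]
scene layer_1_mid 0.71 [ 440. -138.    2.] [301. 266.]
scene press_block_mid 0.85 [444. -38.  10.] [283. 292.]
scene jig 0.69 [568. -20.   3.] [244. 278.]
scene handle_grip 0.56 [ 556. -214.  172.] [280. 202.]
scene release_tab 0.53 [ 552. -261.  208.] [290. 183.]
scene clamp_pad 0.64 [ 565. -119.  175.] [260. 226.]
scene clamp_pad 0.16 [ 665. -429.    8.] [285. 165.]
scene tape_mid 0.65 [ 563. -117.  173.] [260. 227.]
scene tape_mid 0.6 [ 661. -426.    7.] [285. 166.]
scene bottle_mid 0.9 [679. 135.  55.] [179. 298.]
```

```bash
cat >> h.py <<'E'
def rect(W,m,zlo=None,zhi=None):
    P=W[m]; P=P[~np.isnan(P).any(1)]
    if zlo is not None: P=P[(P[:,2]>zlo)&(P[:,2]<zhi)]
    z=np.median(P[:,2]); (c,sz,a)=cv2.minAreaRect(P[:,:2].astype(np.float32))
    if sz[0]>sz[1]: sz=sz[::-1]; a=a+90   # a: direction of short side
    a=(a+90)%180-90
    return np.r_[np.round(c,1),round(z,1)],np.round(sz,1),round(a,1)
E
python3 - <<'E'
from h import *
s=ctrl.sense();print(rot(s['ee_rot']).round(3))
for c in('top','scene'):
  z=np.load(f'pics/a_{c}.npz');W=cloud(c,z['d'])
  for q in ['layer_1_mid','press_block_mid','jig']:
    for r in ctrl.regions_of(c,q):
        m=r['mask']; ys,xs=np.nonzero(m); print(c,q,round(r['score'],2),m.sum(),xs.mean().round(),ys.mean().round(),rect(W,m),z['im'][m].mean(0).round())
  # raw components
im=cv2.resize(cv2.imread('pics/a_top.png')[160:280,150:400],(750,360),interpolation=cv2.INTER_CUBIC);cv2.imwrite('pics/a_topc.png',im)
E
```

```text
[[ 0.383 -0.     0.924]
 [-0.924  0.     0.383]
 [-0.    -1.    -0.   ]]
top layer_1_mid 0.69 531 176.0 254.0 (array([433.7,  70.5,   5.6]), array([51.9, 71.8]), 7.3) [ 57. 125.  70.]
top layer_1_mid 0.6 510 255.0 245.0 (array([ 438.5, -137. ,    5.7]), array([50.7, 68. ]), -4.9) [96. 97. 94.]
top layer_1_mid 0.3 303 283.0 184.0 (array([ 577. , -229.6,  169.6]), array([69.2, 93.9]), -4.2) [65. 64. 61.]
top layer_1_mid 0.19 617 381.0 251.0 (array([ 388.3, -458.9,    2.6]), array([69.8, 71.5]), -1.8) [113. 115. 110.]
top press_block_mid 0.63 394 217.0 245.0 (array([447.6, -37.6,  17.3]), array([44.3, 63.7]), 0.2) [138. 143. 137.]
top jig 0.89 2953 236.0 197.0 (array([ 567.5, -109.4,   11.9]), array([ 85.1, 318.7]), -0.4) [118. 119. 114.]
scene layer_1_mid 0.57 462 269.0 326.0 (array([432. ,  65.3,   6.7]), array([53.3, 75.3]), 12.2) [ 86. 171. 100.]
scene layer_1_mid 0.54 371 302.0 266.0 (array([ 437.8, -139.3,    6.2]), array([53.5, 72.3]), -3.3) [129. 125. 126.]
scene press_block_mid 0.87 288 283.0 292.0 (array([445. , -39.9,  17.8]), array([41.2, 56.6]), 2.3) [195. 189. 183.]
scene jig 0.71 2574 259.0 251.0 (array([ 574.6, -162.5,   12.8]), array([101.8, 419.8]), 0.7) [163. 156. 153.]
scene jig 0.55 285 268.0 222.0 (array([ 586. , -193.6,  170.9]), array([ 43.9, 158.9]), 30.6) [106. 100.  99.]
```

View pics/a_topc.png

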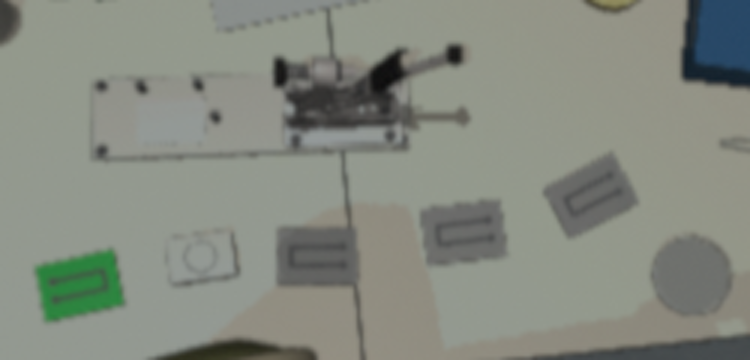

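Emit:
drive_tool([
  [0,0,0],
  [0,0,0],
  [0,0,0],
  [0,0,0],
  [0,0,0],
  [0,0,0],
  [0,0,0],
  [0,0,0],
  [0,0,0],
  [0,0,0],
  [0.024,-0.002,0.0235],
  [0.024,-0.002,0.0235],
  [0.024,-0.002,0.0235],
  [0.024,-0.002,0.0235],
  [0.024,-0.002,0.0235],
  [0.024,-0.002,0.0235],
  [0.024,-0.002,0.0235],
  [0.024,-0.002,0.0235],
  [0.024,-0.002,0.0235],
  [0.024,-0.002,0.0235],
], gripper=[0,0,0,0,0,0,0,0,0,0,0,0,0,0,0,0,0,0,0,0], turn=[-6.75,-6.75,-6.75,-6.75,-6.75,-6.75,-6.75,-6.75,-6.75,-6.75,0,0,0,0,0,0,0,0,0,0])

```text
time_s: 3.02
eef_pos: [441.9, -248.6, 251.6]
ee_rot: [-0.707, 0.707, 0.0, 0.0]
force: [0.3, -1.0, 0.2]
grip_width: 0.998
```

```bash
cat >> h.py <<'E'
def greys(s,im,d,cam='wrist',zlo=3,zhi=9,minA=1500,zref=None):
    """flat things: components by height band; returns pixel centre, rect, colour"""
    W=cloud(cam,d,s); m=((W[...,2]>zlo)&(W[...,2]<zhi)).astype(np.uint8)
    m=cv2.morphologyEx(m,cv2.MORPH_OPEN,np.ones((5,5),np.uint8))
    n,l,st,c=cv2.connectedComponentsWithStats(m)
    for i in range(1,n):
        if st[i,4]>minA: print(c[i].round(),st[i,4],*rect(W,l==i),im[l==i].mean(0).round())
E
python3 - <<'E'
from h import *
s,im,d=cap('wrist','b'); greys(s,im,d); greys(s,im,d,zlo=12,zhi=22)
for q in ['layer_1_mid','press_block_mid','jig','clamp_pad','petri_mid']:
    for r in ctrl.pinpoint('wrist',q):
        w=c2w('wrist',r['centre'],s);print(q,round(r['score'],2),w.round(0),w2p('wrist',[w],s).round()[0])
E
```

```text
[517.  79.] 8886 [ 711.2 -136.9    7.5] [116.5 151.9] 6.9 [177. 175. 177.]
[274.  73.] 2972 [ 436.8 -138.1    6.7] [50.3 70.8] -4.6 [133. 128. 128.]
[281. 185.] 2235 [ 444.3 -266.7    6.6] [48.9 70.4] 1.2 [83. 79. 79.]
[297. 269.] 1772 [ 466.2 -382.     6.6] [50.3 72.9] 20.9 [131. 126. 126.]
[366. 103.] 1514 [ 537.2 -171.9   15.9] [ 20.3 105.5] -2.4 [161. 155. 155.]
[541. 272.] 6169 [ 777.8 -378.9   17.6] [ 82.5 320.6] 15.0 [164. 161. 161.]
layer_1_mid 0.86 [ 432. -136.    6.] [270.  71.]
clamp_pad 0.92 [ 563. -122.  179.] [479.  21.]
petri_mid 0.7 [ 387. -459.   13.] [239. 322.]
```

View pics/b.png

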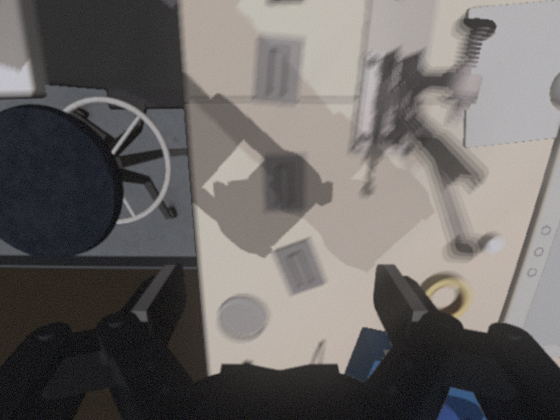

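Emit:
drive_tool([
  [0,0,0.041],
  [0,0,0.041],
  [0,0,0.041],
  [0,0,0.041],
  [0,0,0.041],
  [0.01,0,0.03],
  [0.035,0.01,0.01],
  [0.035,0.01,0.004],
  [0.035,0.01,0],
  [0.008,0.01,0],
  [0,0,0],
  [0,0,0],
], gripper=[0,0,0,0,0,0,0,0,0,0,0,0], turn=[0,0,0,0,0,0,0,0,0,0,0,0])

```text
time_s: 4.32
eef_pos: [563.3, -2.0, 210.8]
ee_rot: [0.707, -0.707, 0.001, 0.0]
force: [-0.3, -0.1, 1.2]
grip_width: 0.999
```

Run:
```python
from h import *
s,im,d=cap('wrist','c'); print(s['eef_pos'].round(1),s['dq'].round(3)); W=cloud('wrist',d,s)
for q in ['press_block_mid','jig','clamp_pad','handle_grip','release_tab','bottle_mid']:
    for r in ctrl.pinpoint('wrist',q):
        w=c2w('wrist',r['centre'],s);print(q,round(r['score'],2),w.round(0),w2p('wrist',[w],s).round()[0])
greys(s,im,d,zlo=15,zhi=22,minA=1000)
greys(s,im,d,zlo=3,zhi=8,minA=1000)
# pins: z 26..36
m=((W[...,2]>24)&(W[...,2]<38)).astype(np.uint8); n,l,st,c=cv2.connectedComponentsWithStats(m)
for i in range(1,n):
    if st[i,4]>15: P=W[l==i]; print(c[i].round(),st[i,4],P.mean(0).round(1),np.ptp(P,0).round(1))
```

```text
[563.3  -2.  210.8] [ 0.005 -0.046  0.005 -0.001  0.005  0.   ]
press_block_mid 0.73 [ 436. -133.    8.] [175. 286.]
press_block_mid 0.71 [442. -41.  13.] [170. 214.]
jig 0.81 [569. -27.   1.] [284. 200.]
bottle_mid 0.67 [680. 134.  57.] [420.  31.]
[172. 213.] 1837 [445.  -38.2  18.6] [40.7 57.9] 1.4 [80. 77. 76.]
[461. 406.] 1037 [ 819.6 -315.8   17.8] [59.3 67.1] 88.3 [141. 140. 142.]
[156. 119.] 1953 [432.4  62.9   6.6] [52.9 58.1] 8.5 [ 59. 117.  69.]
[386.  46.] 269 [660.4 126.4  31.1] [28.7 41.2 13.9]
[406. 155.] 725 [688.7  27.2  31.9] [ 15.3 101.   13.9]
[314. 180.] 59 [598.6   2.2  31. ] [7.4 7.9 9.5]
[310. 226.] 53 [595.4 -47.3  30.9] [7.5 7.6 8.6]
[282. 236.] 55 [565.9 -59.4  30.6] [6.5 7.3 9.5]
[473. 249.] 721 [775.1 -75.7  31.2] [54.8 60.4 13.9]
[547. 260.] 580 [865.5 -90.2  30.6] [19.3 57.1 14. ]
[268. 289.] 17 [ 550.4 -123.2   32.2] [ 2.5  1.7 13.9]
[288. 292.] 27 [ 572.8 -126.8   31. ] [ 3.4  8.8 13.9]
[456. 298.] 458 [ 767.2 -137.4   30.8] [43.5 32.4 13.9]
[542. 323.] 178 [ 879.5 -172.3   32.9] [17.9 57.5 13.7]
[285. 326.] 18 [ 569.3 -170.8   33.4] [ 2.1 20.5 13.3]
```

View pics/c.png

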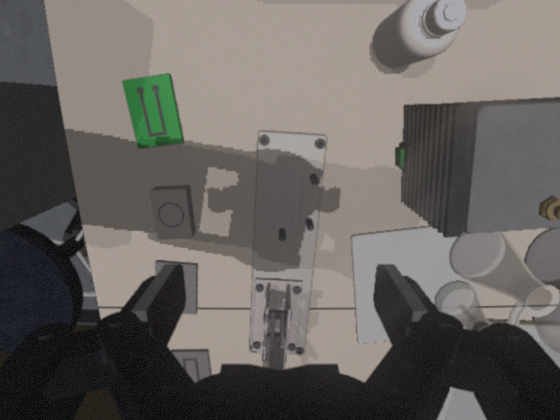

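Run:
```python
from h import *
z=np.load('pics/c.npz');d=z['d'];s=ctrl.sense();W=cloud('wrist',d,s)
m=(W[...,2]>6.5)&(W[...,2]<14)&(W[...,0]>510)&(W[...,0]<630)&(W[...,1]<60)&(W[...,1]>-120)
m=cv2.morphologyEx(m.astype(np.uint8),cv2.MORPH_OPEN,np.ones((3,3),np.uint8))>0
print(rect(W,m),m.sum())
P=W[m]
# edges along x at slices of y
ys=np.arange(-95,45,6); L=[];Rr=[]
for y in ys:
    q=P[abs(P[:,1]-y)<3]; L.append(np.percentile(q[:,0],0.5));Rr.append(np.percentile(q[:,0],99.5))
for e in(L,Rr):
    p=np.polyfit(ys,e,1);print('slope deg',np.degrees(np.arctan(p[0])).round(2),'x at y=-25:',np.polyval(p,-25).round(1))
xs=np.arange(545,595,5);T=[np.percentile(P[abs(P[:,0]-x)<3][:,1],99.7) for x in xs];p=np.polyfit(xs,T,1);print('top slope',np.degrees(np.arctan(p[0])),np.polyval(p,570))
pins=np.array([[598.6,2.2],[595.4,-47.3],[565.9,-59.4]]);loc=np.array([[29,25],[29,-25],[0,-39]])
A=loc-loc.mean(0);B=pins-pins.mean(0);a=np.arctan2((A[:,0]*B[:,1]-A[:,1]*B[:,0]).sum(),(A*B).sum());c,sn=np.cos(a),np.sin(a);Rm=np.array([[c,-sn],[sn,c]])
o=pins.mean(0)-Rm@loc.mean(0);print(np.degrees(a),o,pins-(loc@Rm.T+o)); print(np.median(W[m][:,2]))
```

```text
(array([572.6, -36.6,  11.9]), array([ 72.3, 171.1]), -3.6) 9020
slope deg 3.76 x at y=-25: 537.8
slope deg 2.47 x at y=-25: 608.2
top slope -3.9000048348387386 48.94506586058378
-3.604136693668259 [568.1554511 -20.6437017] [[-0.06965907 -0.28383841]
 [-0.12653028  0.11727121]
 [ 0.19618936  0.1665672 ]]
11.934054814509324
```

Emit:
drive_tool([
  [-0.021,0.02,-0.0227],
  [-0.021,0.02,-0.0227],
  [-0.021,0.02,-0.0227],
  [-0.021,0.02,-0.0227],
  [-0.021,0.02,-0.0227],
  [-0.021,0.02,-0.0227],
  [0,0.03,0],
  [0,0.02,0],
  [0,0.02,0],
  [0,0.011,0],
  [0,0.007,0],
  [0,0.003,0],
  [0,0,0],
  [0,0,0],
], gripper=[0,0,0,0,0,0,0,0,0,0,0,0,0,0], turn=[0,0,0,0,0,0,4.6,0,0,0,0,0,0,0])

```text
time_s: 5.83
eef_pos: [438.3, -137.4, 1.0]
ee_rot: [-0.706, 0.707, -0.028, 0.029]
force: [0.0, -0.4, -0.0]
grip_width: 1.002
```

Run:
```python
from h import *
s,im,d=cap('wrist','d'); print(s['eef_pos'].round(1),s['force'].round(1)); greys(s,im,d)
print(w2p('wrist',[[437,-138,6]],s))
```

```text
[ 438.3 -137.4    1. ] [ 0.  -0.4 -0. ]
[494. 107.] 1598 [532.5 -72.5   6.1] [ 3.  88.3] -4.0 [88. 84. 82.]
[276. 267.] 13885 [ 436.6 -137.8    6.7] [50.5 70.9] -5.0 [66. 64. 64.]
[[276.81204295 274.08761736]]
```

View pics/d.png

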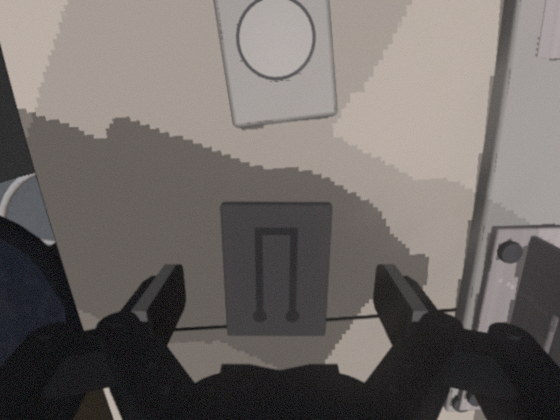

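Emit:
drive_tool([
  [-0.0015,0.0013,0],
  [0,0,0],
  [0,0,0],
  [0,0,0],
  [0,0,0],
  [0,0,0],
], gripper=[0,1,1,1,1,1], turn=[0,0,0,0,0,0], force=30)

```text
time_s: 6.38
eef_pos: [436.5, -137.2, -0.6]
ee_rot: [-0.706, 0.707, -0.028, 0.028]
force: [-2.3, 0.8, 6.4]
grip_width: 0.566
```

Run:
```python
from h import *
s,im,d=cap('wrist','e'); print(s['eef_pos'].round(1),s['force'].round(1),s['grip_width']); greys(s,im,d)
```

```text
[ 436.5 -137.2   -0.6] [-2.3  0.8  6.4] 0.566061042937907
[279. 269.] 14157 [ 436.4 -138.1    6.7] [50.2 71. ] -4.9 [68. 66. 67.]
```

View pics/e.png

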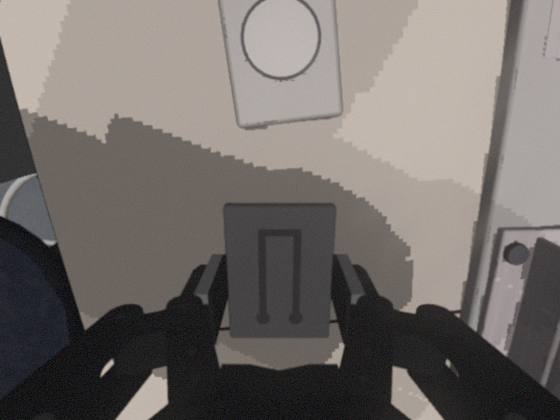

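Emit:
drive_tool([
  [0,-0.01,0],
  [0,-0.025,0],
  [0,-0.015,0],
  [0.02,0,0.0215],
  [0.02,0,0.0215],
  [0.02,0,0.0215],
  [0.02,0,0.0215],
  [0.02,0,0.0215],
  [0.02,0,0.0215],
  [0,0,0],
  [0,0,0],
], gripper=[1,1,1,1,1,1,1,1,1,1,1], turn=[0,0,0,0,0,0,0,0,0,-1.2,0])

```text
time_s: 7.35
eef_pos: [566.7, -17.2, 49.3]
ee_rot: [-0.707, 0.707, -0.02, 0.02]
force: [-0.4, -0.1, -0.9]
grip_width: 0.564
```

Run:
```python
from h import *
s,im,d=cap('wrist','f'); print(s['eef_pos'].round(1),s['force'].round(1),s['grip_width']); greys(s,im,d,zlo=40,zhi=65)
W=cloud('wrist',d,s)
m=((W[...,2]>22)&(W[...,2]<38)&(W[...,0]>550)&(W[...,0]<620)&(W[...,1]<30)&(W[...,1]>-75)).astype(np.uint8); n,l,st,c=cv2.connectedComponentsWithStats(m)
for i in range(1,n):
    if st[i,4]>15: P=W[l==i]; print(c[i].round(),st[i,4],P.mean(0).round(1),np.ptp(P,0).round(1))
```

```text
[566.7 -17.2  49.3] [-0.4 -0.1 -0.9] 0.5636458557864693
[548. 177.] 4946 [692.5  25.2  48.7] [  7.5 101.2] 3.6 [51. 49. 48.]
[279. 268.] 14636 [566.5 -18.   56.4] [61.3 70.9] -3.7 [64. 62. 63.]
[340. 215.] 143 [599.6   2.2  31.2] [ 5.4  8.4 10.9]
```

View pics/f.png

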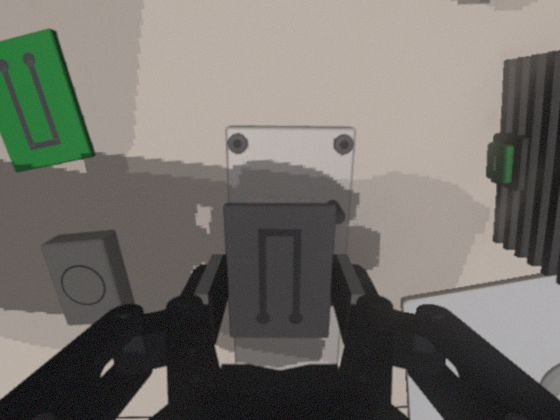

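Emit:
drive_tool([
  [0,0.015,0],
  [0,0.015,0],
  [0,0.006,0],
  [0,0.002,0],
  [0,0.0017,0],
  [0,0,0],
  [0,0,0],
], gripper=[1,1,1,1,1,1,1], turn=[0,0,0,0,0,0,0])

```text
time_s: 7.98
eef_pos: [566.6, -18.4, 10.0]
ee_rot: [-0.707, 0.707, -0.021, 0.021]
force: [0.2, -0.1, -0.3]
grip_width: 0.576
```

Emit:
drive_tool([
  [0.001,0,0],
  [0.001,0,0],
  [0,0,0],
  [0,0,0],
], gripper=[1,1,1,1], turn=[0,0,0,0])

```text
time_s: 8.32
eef_pos: [568.5, -18.3, 9.6]
ee_rot: [-0.707, 0.707, -0.021, 0.021]
force: [-0.6, -0.2, 1.4]
grip_width: 0.568
```

Emit:
drive_tool([
  [0.001,0,0],
  [0.001,0,0],
  [0,0,0],
  [0,0,0],
], gripper=[1,1,1,1], turn=[0,0,0,0])

```text
time_s: 8.65
eef_pos: [568.8, -18.2, 9.5]
ee_rot: [0.707, -0.707, 0.022, -0.019]
force: [-10.6, -1.3, 9.4]
grip_width: 0.57
```

Run:
```python
from h import *
s,im,d=cap('wrist','g'); print(s['eef_pos'].round(1),s['force'].round(1),s['grip_width']); greys(s,im,d,zlo=14,zhi=19)
```

```text
[568.8 -18.2   9.5] [-10.6  -1.3   9.4] 0.569530803542318
[279. 269.] 14141 [570.  -19.3  16.7] [53.  70.9] -3.5 [65. 63. 64.]
```

View pics/g.png

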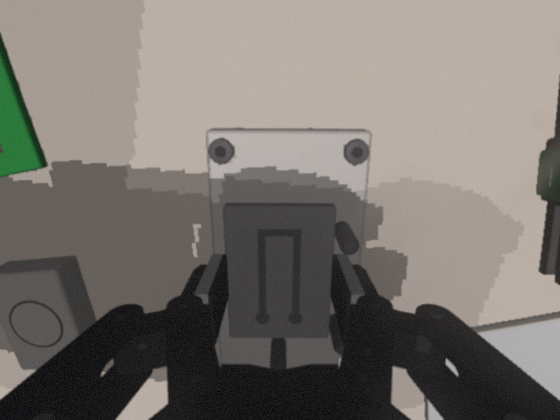

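Emit:
drive_tool([
  [-0.001,0,0],
  [0,0,-0.001],
  [0,0,-0.001],
  [0,0,0],
  [0,0,0],
], gripper=[1,1,1,1,1], turn=[0,0,0,0,0])

```text
time_s: 9.12
eef_pos: [568.7, -19.3, 9.5]
ee_rot: [0.707, -0.706, 0.021, -0.02]
force: [-5.1, 6.1, 6.3]
grip_width: 0.566
```

Emit:
drive_tool([
  [0,0,-0.001],
  [0,0,-0.001],
  [0,0,0],
  [0,0,0],
], gripper=[1,1,1,1], turn=[0,0,0,0])

```text
time_s: 9.45
eef_pos: [568.5, -21.1, 9.5]
ee_rot: [0.707, -0.706, 0.022, -0.02]
force: [-4.8, 6.4, 7.2]
grip_width: 0.57
```

Emit:
drive_tool([
  [0,0,-0.001],
  [0,0,-0.001],
  [0,0,0],
  [0,0,0],
], gripper=[1,1,1,1], turn=[0,0,0,0])

```text
time_s: 9.78
eef_pos: [568.5, -21.7, 9.5]
ee_rot: [0.708, -0.705, 0.021, -0.02]
force: [-4.4, 15.3, 7.5]
grip_width: 0.573
```

Run:
```python
from h import *
s,im,d=cap('wrist','h1'); print(s['eef_pos'].round(1),s['force'].round(1),s['grip_width']); greys(s,im,d,zlo=14,zhi=19)
```

```text
[568.5 -21.7   9.5] [-4.4 15.3  7.5] 0.573364791111893
[279. 269.] 14073 [568.7 -23.2  16.7] [51. 72.] -3.7 [65. 63. 64.]
```

Emit:
drive_tool([
  [0,0,0],
  [0,0,0],
  [0,0,0],
  [0,-0.02,0],
  [0,-0.03,0],
  [0,-0.02,0.01],
  [0,0,0],
], gripper=[0.3,0,0,0,0,0,0], turn=[0,0,0,0,0,0,0])

```text
time_s: 10.42
eef_pos: [571.8, -14.1, 83.5]
ee_rot: [-0.706, 0.707, -0.018, 0.023]
force: [-0.0, 0.8, 1.1]
grip_width: 1.002
```

```bash
cat >> h.py <<'E'
def pins(W):
    m=((W[...,2]>24)&(W[...,2]<38)&(W[...,0]>550)&(W[...,0]<620)&(W[...,1]<30)&(W[...,1]>-75)).astype(np.uint8); n,l,st,c=cv2.connectedComponentsWithStats(m)
    for i in range(1,n):
        if st[i,4]>30: P=W[l==i]; print('pin',c[i].round(),st[i,4],P.mean(0).round(1),np.ptp(P,0).round(1))
E
python3 - <<'E'
from h import *
s,im,d=cap('wrist','i'); print(s['eef_pos'].round(1),s['force'].round(1),s['grip_width']); greys(s,im,d,zlo=14,zhi=19)
pins(cloud('wrist',d,s))
E
```

```text
[571.8 -14.1  83.5] [-0.   0.8  1.1] 1.0017852389568238
[274. 229.] 6773 [568.3 -22.2  16.6] [50.4 70.7] -4.2 [61. 59. 60.]
pin [320. 202.] 149 [598.5   2.2  30.9] [ 7.7  7.4 10. ]
pin [317. 272.] 148 [595.4 -47.1  30.3] [ 7.5  7.4 10.4]
pin [274. 290.] 142 [565.9 -59.2  30.2] [7.1 7.5 9.6]
```

View pics/i.png

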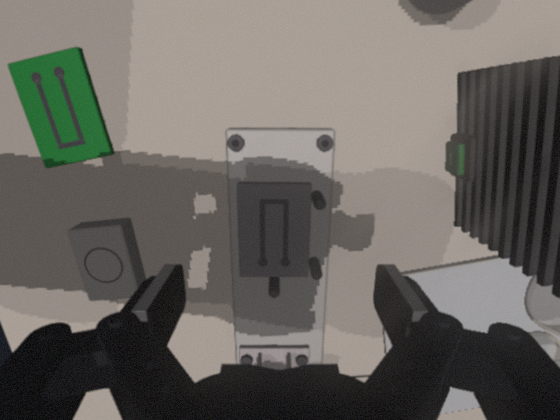

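Emit:
drive_tool([
  [-0.028,0,-0.01],
  [-0.028,0,-0.01],
  [-0.028,0,-0.01],
  [-0.028,0,-0.01],
  [0,0,-0.0367],
  [0,0,-0.0367],
  [0,0,-0.0367],
  [0,0,-0.0367],
  [0,0,-0.0367],
  [0,0,-0.0367],
  [0,0.02,0],
  [0,0.02,0],
  [0,0.02,0],
  [0,0,0],
  [0,0,0],
], gripper=[0,0,0,0,0,0,0,0,0,0,0,0,0,0,0], turn=[0,0,0,0,0,0,0,0,0,0,-4.7,0,0,0,0])

```text
time_s: 11.72
eef_pos: [441.7, -267.1, 18.3]
ee_rot: [0.708, -0.706, -0.007, 0.009]
force: [0.2, -0.6, 0.3]
grip_width: 1.002
```

```bash
cat >> h.py <<'E'
def head(s):
    x=rot(s['ee_rot'])[:,0]; return np.degrees(np.arctan2(x[1],x[0]))
def rel(s,xy,z=None):
    """tool-frame offset (mm) to world xy"""
    d=np.r_[np.array(xy)-s['eef_pos'][:2],(0 if z is None else z-s['eef_pos'][2])]
    return (rot(s['ee_rot']).T@d).round(1)
E
python3 - <<'E'
from h import *
s,im,d=cap('wrist','j'); print(s['eef_pos'].round(1),s['force'].round(1),s['grip_width'],head(s)); greys(s,im,d)
E
```

```text
[ 441.7 -267.1   18.3] [ 0.2 -0.6  0.3] 1.0017129484194025 1.28882551333761
[285. 251.] 11621 [ 444.5 -266.9    6.7] [50.4 70.7] 1.2 [67. 65. 66.]
```

View pics/j.png

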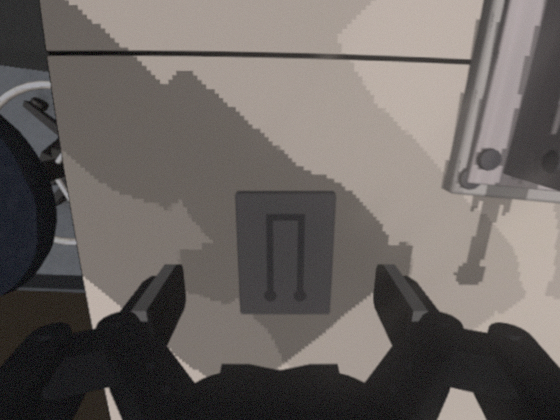

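Emit:
drive_tool([
  [0.0028,0.01,0],
  [0,0.008,0],
  [0,0,0],
  [0,0,0],
  [0,0,0],
  [0,0,0],
  [0,0,0],
], gripper=[0,0,1,1,1,1,1], turn=[0,0,0,0,0,0,0], force=30)

```text
time_s: 12.35
eef_pos: [445.4, -267.4, 1.9]
ee_rot: [-0.707, 0.707, 0.008, -0.008]
force: [-0.3, 1.4, 4.5]
grip_width: 0.557
```

Run:
```python
from h import *
s,im,d=cap('wrist','k'); print(s['eef_pos'].round(1),s['force'].round(1),s['grip_width'],head(s)); greys(s,im,d)
```

```text
[ 445.4 -267.4    1.9] [-0.3  1.4  4.5] 0.556744628453308 1.3103100523863156
[279. 263.] 13792 [ 445.3 -266.8    6.7] [50.4 70.7] 1.3 [71. 69. 70.]
```

View pics/k.png

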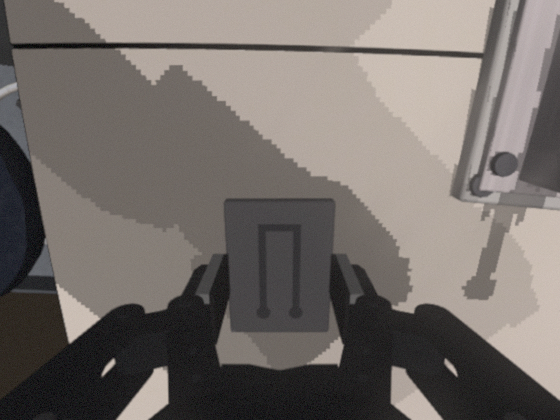

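Emit:
drive_tool([
  [0,-0.012,0],
  [0,-0.025,0],
  [0,-0.02,0],
  [0,0,0.037],
  [0,0,0.037],
  [0,0,0.037],
  [0,0,0.037],
  [0,0,0.037],
  [0.0316,0,0.015],
  [0.0316,0,0.015],
  [0.0316,0,0.015],
  [0.0316,0,0.015],
  [0,0,0],
  [0,0,0],
], gripper=[1,1,1,1,1,1,1,1,1,1,1,1,1,1], turn=[0,0,0,0,0,0,0,0,0,0,0,0,5.1,0])

```text
time_s: 13.57
eef_pos: [566.7, -18.7, 57.9]
ee_rot: [-0.707, 0.707, -0.024, 0.024]
force: [-1.1, -0.1, -0.1]
grip_width: 0.558
```

Run:
```python
from h import *
s,im,d=cap('wrist','l'); print(s['eef_pos'].round(1),s['force'].round(1),s['grip_width'],head(s)); greys(s,im,d,zlo=52,zhi=70)
```

```text
[566.7 -18.7  57.9] [-1.1 -0.1 -0.1] 0.5576240913181554 -3.8634847283598126
[549. 172.] 4643 [692.4  25.2  58.4] [  7.6 102. ] 3.8 [51. 50. 49.]
[279. 263.] 14043 [567.3 -17.9  62.5] [51.5 70.5] -3.9 [65. 63. 64.]
```

View pics/l.png

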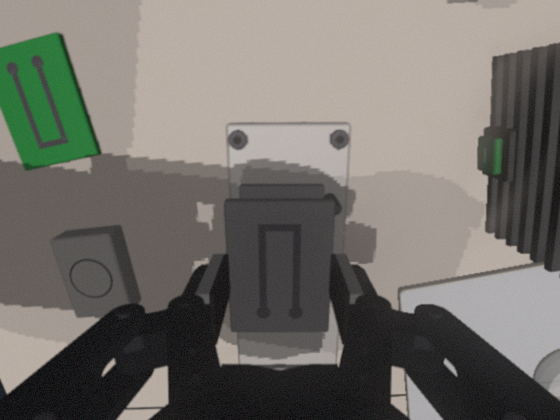

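Emit:
drive_tool([
  [-0.0008,0.015,0],
  [0,0.015,0],
  [0,0.006,0],
  [0,0.003,0],
  [0,0.001,0],
  [0.001,0,0],
  [0.001,0,0],
  [0.001,0,0],
  [0,0,0],
], gripper=[1,1,1,1,1,1,1,1,1], turn=[0,0,0,0,0,0,0,0,0])

```text
time_s: 14.37
eef_pos: [568.4, -19.8, 18.7]
ee_rot: [-0.707, 0.707, -0.023, 0.023]
force: [-0.5, 0.6, -0.2]
grip_width: 0.561
```

Emit:
drive_tool([
  [0.001,0,0],
  [0,0,0],
  [0,0,0],
], gripper=[1,1,1], turn=[0,0,0])

```text
time_s: 14.62
eef_pos: [568.7, -19.7, 18.3]
ee_rot: [0.707, -0.707, 0.024, -0.023]
force: [-5.1, 0.1, 2.8]
grip_width: 0.555
```

Contact in x. Back off a hair, then push to −y.

Emit:
drive_tool([
  [0,0.0005,-0.001],
  [0,0,-0.001],
  [0,0,-0.001],
  [0,0,0],
  [0,0,0],
], gripper=[1,1,1,1,1], turn=[0,0,0,0,0])

```text
time_s: 15.03
eef_pos: [568.5, -21.7, 18.0]
ee_rot: [0.707, -0.706, 0.024, -0.023]
force: [-4.8, 5.2, 5.4]
grip_width: 0.559
```

Emit:
drive_tool([
  [0,0,-0.001],
  [0,0,0],
  [0,0,0],
], gripper=[1,1,1], turn=[0,0,0])

```text
time_s: 15.28
eef_pos: [568.5, -22.7, 18.0]
ee_rot: [0.707, -0.706, 0.024, -0.023]
force: [-4.8, 5.4, 5.7]
grip_width: 0.555
```

Emit:
drive_tool([
  [0,0,-0.001],
  [0,0,-0.0005],
  [0,0,0],
  [0,0,0],
], gripper=[1,1,1,1], turn=[0,0,0,0])

```text
time_s: 15.62
eef_pos: [568.4, -23.1, 17.9]
ee_rot: [0.708, -0.706, 0.024, -0.023]
force: [-3.4, 10.8, 5.2]
grip_width: 0.561
```

Emit:
drive_tool([
  [0,0,0],
  [0,0,0],
  [0,0,0],
  [0,-0.02,0],
  [0,-0.03,0],
  [0,-0.02,0.01],
  [0,0,0],
], gripper=[0.3,0,0,0,0,0,0], turn=[0,0,0,0,0,0,0])

```text
time_s: 16.2
eef_pos: [571.7, -15.0, 92.1]
ee_rot: [-0.706, 0.707, -0.021, 0.026]
force: [-0.5, -0.1, 0.3]
grip_width: 0.995
```

Run:
```python
from h import *
s,im,d=cap('wrist','m'); print(s['eef_pos'].round(1),s['force'].round(1),s['grip_width'],head(s)); greys(s,im,d,zlo=19,zhi=26);greys(s,im,d,zlo=13,zhi=19,minA=100)
print(rel(s,[466,-382]))
```

```text
[571.7 -15.   92.1] [-0.5 -0.1  0.3] 0.9953851976524227 -3.7740012154550473
[274. 226.] 6720 [568.7 -22.5  22.6] [50.9 72.1] -3.5 [62. 60. 61.]
[323. 140.] 185 [605.1  36.6  14.2] [9.4 9.6] 86.8 [87. 83. 84.]
[134. 251.] 135 [463.5 -34.   17.3] [ 4.4 17.4] -2.4 [67. 65. 64.]
[273. 351.] 1315 [ 560.3 -134.6   15.6] [30.9 55.3] 84.7 [122. 115. 115.]
[300. 361.] 127 [ 581.8 -142.2   15.7] [12.  12.7] 87.2 [135. 128. 128.]
[-8.130e+01 -3.000e-01 -3.732e+02]
```

View pics/m.png

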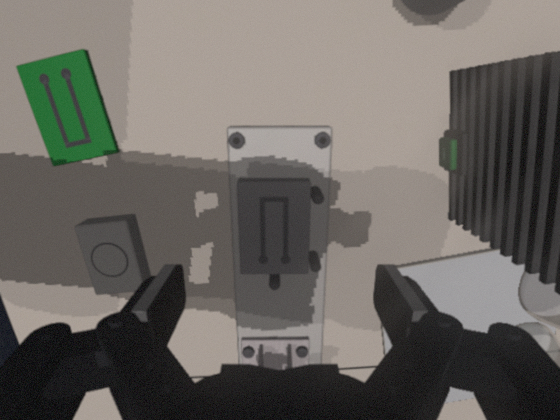

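Emit:
drive_tool([
  [-0.027,0,-0.02],
  [-0.027,0,-0.02],
  [-0.027,0,-0.02],
  [0,0,-0.0313],
  [0,0,-0.0313],
  [0,0,-0.0313],
  [0,0,-0.0313],
  [0,0,-0.0313],
  [0,0,-0.0313],
  [0,0,-0.0313],
  [0,0,-0.0313],
  [0,0,-0.0313],
  [0,0,-0.0313],
  [0,0.015,0],
  [0,0.015,0],
  [0,0.015,0],
  [0,0.015,0],
  [0,0,0],
  [0,0,0],
], gripper=[0,0,0,0,0,0,0,0,0,0,0,0,0,0,0,0,0,0,0], turn=[0,0,0,0,0,0,0,0,0,0,0,0,0,-6.2,-6.2,-6.2,-6.2,0,0])

```text
time_s: 17.83
eef_pos: [463.4, -381.8, 26.7]
ee_rot: [0.696, -0.695, -0.127, 0.128]
force: [-0.0, -0.3, 0.4]
grip_width: 0.998
```

Run:
```python
from h import *
s,im,d=cap('wrist','n'); print(s['eef_pos'].round(1),s['force'].round(1),s['grip_width'],head(s)); greys(s,im,d)
```

```text
[ 463.4 -381.8   26.7] [-0.  -0.3  0.4] 0.9977230664110625 20.80329547971691
[283. 245.] 10671 [ 465.3 -381.4    6.7] [50.3 70.5] 21.2 [68. 65. 66.]
```

View pics/n.png

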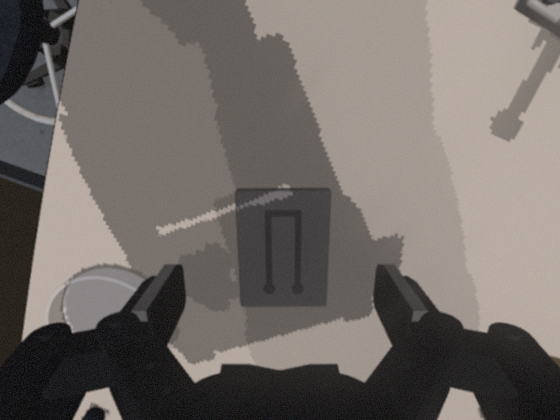

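Emit:
drive_tool([
  [0.0019,0.012,0],
  [0,0.01,0],
  [0,0.004,0],
  [0,0,0],
  [0,0,0],
  [0,0,0],
  [0,0,0],
  [0,0,0],
], gripper=[0,0,0,1,1,1,1,1], turn=[0,0,0,0,0,0,0,0], force=30)

```text
time_s: 18.55
eef_pos: [465.9, -381.6, 2.6]
ee_rot: [-0.695, 0.696, 0.129, -0.129]
force: [-1.4, 1.9, 5.2]
grip_width: 0.553
```

Run:
```python
from h import *
s,im,d=cap('wrist','o'); print(s['eef_pos'].round(1),s['force'].round(1),s['grip_width'],head(s)); greys(s,im,d)
```

```text
[ 465.9 -381.6    2.6] [-1.4  1.9  5.2] 0.5532741260092716 20.999306431721408
[279. 263.] 13596 [ 465.8 -381.2    6.7] [50.2 70.6] 20.9 [72. 69. 70.]
```

View pics/o.png

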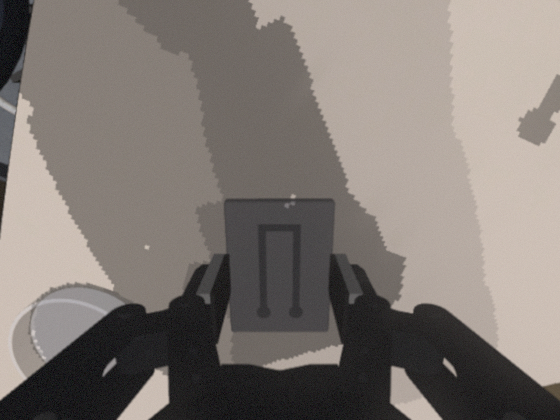

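Emit:
drive_tool([
  [0,-0.012,0],
  [0,-0.025,0],
  [0,-0.02,0],
  [0,0,0],
  [0,0,0],
  [0,0,0],
  [0,0,0],
  [0,0,0.0342],
  [0,0,0.0342],
  [0,0,0.0342],
  [0,0,0.0342],
  [0,0,0.0342],
  [0,0,0.0342],
  [0,0,0.0342],
  [0,0,0.0342],
  [0,0,0.0342],
  [0.0254,0,0.02],
  [0.0254,0,0.02],
  [0.0254,0,0.02],
  [0,0,0],
], gripper=[1,1,1,1,1,1,1,1,1,1,1,1,1,1,1,1,1,1,1,1], turn=[0,0,0,6.2,6.2,6.2,6.2,0,0,0,0,0,0,0,0,0,0,0,0,0])

```text
time_s: 20.27
eef_pos: [569.6, -16.7, 59.8]
ee_rot: [-0.707, 0.707, -0.021, 0.024]
force: [0.4, 0.0, 0.4]
grip_width: 0.55
```

Run:
```python
from h import *
s,im,d=cap('wrist','p'); print(s['eef_pos'].round(1),s['force'].round(1),s['grip_width'],head(s)); greys(s,im,d,zlo=52,zhi=70)
```

```text
[569.6 -16.7  59.8] [0.4 0.  0.4] 0.5504365948213128 -3.6232580863993196
[543. 165.] 6361 [692.8  25.   59.2] [  7.6 102.4] 3.9 [51. 49. 49.]
[279. 262.] 13745 [569.7 -16.7  63.7] [50.4 71.2] -3.3 [65. 62. 63.]
```

View pics/p.png

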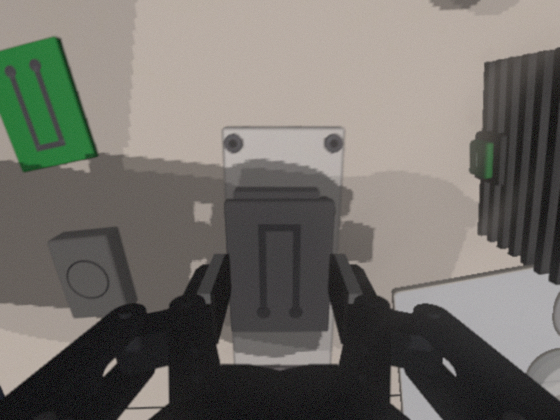

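Emit:
drive_tool([
  [-0.0035,0,-0.0025],
  [0,0.015,0],
  [0,0.012,0],
  [0,0.005,0],
  [0,0.003,0],
  [0,0,0],
  [0,0,0],
], gripper=[1,1,1,1,1,1,1], turn=[0,0,0,0,0,0,0])

```text
time_s: 20.9
eef_pos: [561.5, -21.8, 24.1]
ee_rot: [0.707, -0.706, 0.024, -0.023]
force: [-3.0, 3.9, 6.2]
grip_width: 0.552
```

Emit:
drive_tool([
  [0,-0.001,0.002],
  [0.002,0,0],
  [0.002,0,0],
  [0.001,0,0],
  [0.001,0,0],
  [0,0,0],
  [0,0,0],
], gripper=[1,1,1,1,1,1,1], turn=[0,0,0,0,0,0,0])

```text
time_s: 21.48
eef_pos: [568.6, -20.2, 24.8]
ee_rot: [-0.707, 0.707, -0.023, 0.023]
force: [-1.0, -0.1, 1.7]
grip_width: 0.545
```

Emit:
drive_tool([
  [0.001,0,0],
  [0,0,0],
  [0,0,0],
], gripper=[1,1,1], turn=[0,0,0])

```text
time_s: 21.73
eef_pos: [568.9, -20.2, 24.6]
ee_rot: [-0.707, 0.707, -0.024, 0.023]
force: [-4.7, -0.8, 4.0]
grip_width: 0.545
```

Emit:
drive_tool([
  [0,0,-0.001],
  [0,0,-0.001],
  [0,0,-0.001],
  [0,0,0],
  [0,0,0],
], gripper=[1,1,1,1,1], turn=[0,0,0,0,0])

```text
time_s: 22.15
eef_pos: [568.7, -22.2, 24.6]
ee_rot: [0.707, -0.706, 0.024, -0.023]
force: [-4.4, 5.5, 3.7]
grip_width: 0.546
```

Emit:
drive_tool([
  [0,0,-0.001],
  [0,0,0],
  [0,0,0],
], gripper=[1,1,1], turn=[0,0,0])

```text
time_s: 22.4
eef_pos: [568.7, -22.4, 24.6]
ee_rot: [0.708, -0.706, 0.024, -0.023]
force: [-3.3, 9.2, 4.3]
grip_width: 0.548
```

Emit:
drive_tool([
  [0,0,0],
  [0,0,0],
  [0,0,0],
  [0,-0.02,0],
  [0,-0.03,0],
  [0,-0.02,0.01],
  [0,0,0.01],
  [0,0,0],
], gripper=[0.3,0,0,0,0,0,0,0], turn=[0,0,0,0,0,0,0,0])

```text
time_s: 23.07
eef_pos: [571.2, -3.1, 95.6]
ee_rot: [-0.707, 0.707, -0.022, 0.024]
force: [-0.1, -0.4, -0.5]
grip_width: 1.001
```

Run:
```python
from h import *
s,im,d=cap('wrist','q'); print(s['eef_pos'].round(1),s['force'].round(1),s['grip_width'],head(s)); greys(s,im,d,zlo=25,zhi=31.5)
im=cv2.imread('pics/q.png')[150:330,180:380];cv2.imwrite('pics/qc.png',cv2.resize(im,(666,600),interpolation=cv2.INTER_CUBIC))
```

```text
[571.2  -3.1  95.6] [-0.1 -0.4 -0.5] 1.0005673576480318 -3.7371979449926687
[277. 243.] 6566 [568.5 -22.9  28.6] [50.8 72.8] -3.6 [62. 60. 60.]
```

View pics/qc.png

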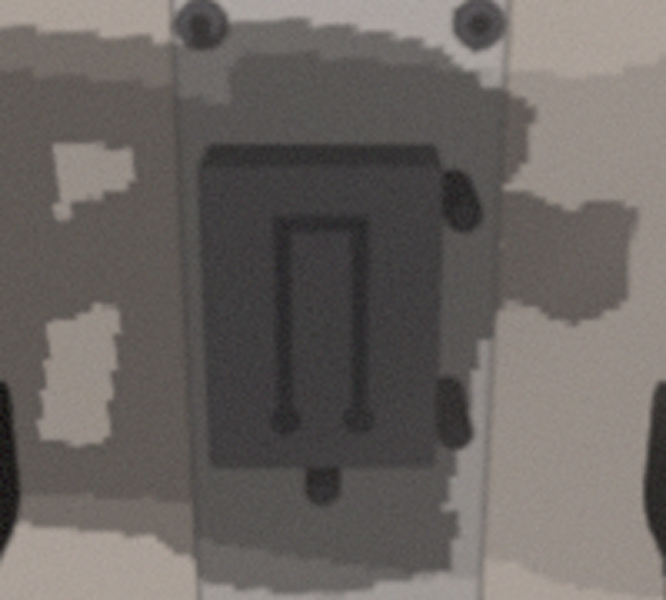

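Emit:
drive_tool([
  [-0.001,0,0.0385],
  [0,0,0],
  [0,0,0],
  [0,0.035,0],
  [0,0.03,0],
  [0,0.012,0],
  [0,0.006,0],
  [0,0,-0.006],
  [0,0,0],
  [0,0,0],
], gripper=[1,1,1,1,1,1,1,1,1,1], turn=[0,0,0,0,0,0,0,0,0,0])

```text
time_s: 23.95
eef_pos: [572.3, 27.7, 12.6]
ee_rot: [-0.707, 0.707, -0.023, 0.024]
force: [-0.3, -0.5, 0.0]
grip_width: 0.003
```

Run:
```python
from h import *
s,im,d=cap('wrist','r'); print(s['eef_pos'].round(1),s['force'].round(1),s['grip_width'],head(s)); greys(s,im,d,zlo=25,zhi=31.5)
```

```text
[572.3  27.7  12.6] [-0.3 -0.5  0. ] 0.003019874399228377 -3.841439450643381
[544. 222.] 1804 [688.5  45.5  28.4] [13.3 61.5] -7.7 [52. 52. 49.]
```

View pics/r.png

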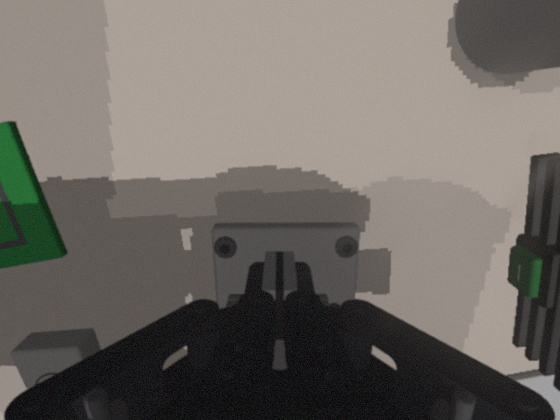

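Emit:
drive_tool([
  [0,0,-0.0015],
  [0,0,-0.0015],
  [0,0,-0.001],
  [0,0,0],
  [0,0,0],
], gripper=[1,1,1,1,1], turn=[0,0,0,0,0])

```text
time_s: 24.42
eef_pos: [571.5, 24.3, 11.8]
ee_rot: [0.707, -0.707, 0.023, -0.023]
force: [-0.5, 0.7, -0.6]
grip_width: 0.005
```

Emit:
drive_tool([
  [0,0,-0.001],
  [0,0,0],
  [0,0,0],
], gripper=[1,1,1], turn=[0,0,0])

```text
time_s: 24.67
eef_pos: [571.4, 23.6, 11.8]
ee_rot: [0.707, -0.707, 0.023, -0.023]
force: [0.1, 4.0, 0.1]
grip_width: 0.001
```

Emit:
drive_tool([
  [0,0,-0.001],
  [0,0,-0.001],
  [0,0,0],
  [0,0,0],
], gripper=[1,1,1,1], turn=[0,0,0,0])

```text
time_s: 25.0
eef_pos: [571.3, 23.4, 11.9]
ee_rot: [0.708, -0.706, 0.023, -0.024]
force: [1.5, 14.3, -0.3]
grip_width: -0.002
```

Emit:
drive_tool([
  [0,0,0.012],
  [-0.03,0,0],
  [-0.025,0,0],
  [0,0,-0.03],
  [0,0,-0.025],
  [0.006,0,0],
  [0.004,0,0],
  [0.002,0,0],
  [0,0,0],
  [0,0,0],
], gripper=[1,1,1,1,1,1,1,1,1,1], turn=[0,0,0,0,0,0,0,0,0,0])

```text
time_s: 25.83
eef_pos: [525.5, -17.9, 11.6]
ee_rot: [0.707, -0.707, 0.023, -0.023]
force: [0.2, -0.9, -0.5]
grip_width: -0.003
```

Emit:
drive_tool([
  [0.001,0,0],
  [0.001,0,0],
  [0,0,0],
  [0,0,0],
], gripper=[1,1,1,1], turn=[0,0,0,0])

```text
time_s: 26.17
eef_pos: [527.6, -18.8, 11.8]
ee_rot: [-0.707, 0.707, -0.023, 0.023]
force: [0.2, -0.9, 0.3]
grip_width: 0.002
```

Emit:
drive_tool([
  [0.0015,0,0],
  [0.001,0,0],
  [0,0,0],
  [0,0,0],
], gripper=[1,1,1,1], turn=[0,0,0,0])

```text
time_s: 26.5
eef_pos: [529.8, -19.0, 11.7]
ee_rot: [0.707, -0.707, 0.024, -0.023]
force: [-1.2, 1.1, 0.3]
grip_width: -0.002
```

Emit:
drive_tool([
  [0.001,0,0],
  [0,0,0],
  [0,0,0],
  [0,0,0],
], gripper=[1,1,1,1], turn=[0,0,0,0])

```text
time_s: 26.83
eef_pos: [530.0, -19.0, 11.7]
ee_rot: [0.707, -0.707, 0.024, -0.022]
force: [-7.9, -0.1, 4.6]
grip_width: 0.0
```

Emit:
drive_tool([
  [0.001,0,0],
  [0,0,0],
  [0,0,0],
  [-0.004,0,0],
], gripper=[1,1,1,1], turn=[0,0,0,0])

```text
time_s: 27.17
eef_pos: [528.0, -19.0, 11.8]
ee_rot: [-0.707, 0.707, -0.024, 0.023]
force: [0.7, -0.9, -0.5]
grip_width: -0.0
```

Emit:
drive_tool([
  [-0.01,0,0],
  [0,-0.03,0.012],
  [0,-0.04,0],
  [0.02,-0.02,0.0],
  [0.02,0,0.005],
  [0,0,0],
  [0,0,0],
], gripper=[1,1,0,0,0,0,0], turn=[0,0,0,0,0,0,0])

```text
time_s: 27.75
eef_pos: [559.4, -3.9, 101.6]
ee_rot: [-0.707, 0.707, -0.023, 0.023]
force: [-0.9, -0.7, -0.8]
grip_width: 0.706
```

Run:
```python
from h import *
s,im,d=cap('wrist','s'); print(s['eef_pos'].round(1),s['force'].round(1),s['grip_width'],head(s)); greys(s,im,d,zlo=25,zhi=31.5);greys(s,im,d,zlo=15,zhi=22,minA=1000)
im=cv2.imread('pics/s.png')[150:330,180:380];cv2.imwrite('pics/sc.png',cv2.resize(im,(666,600),interpolation=cv2.INTER_CUBIC))
```

```text
[559.4  -3.9 101.6] [-0.9 -0.7 -0.8] 0.7063145282648328 -3.772728140917528
[294. 238.] 6268 [568.9 -22.9  28.6] [51.1 72.4] -3.5 [65. 62. 63.]
[136. 263.] 3391 [445.1 -38.3  18.6] [41.1 57.7] 2.6 [82. 80. 78.]
```

View pics/s.png

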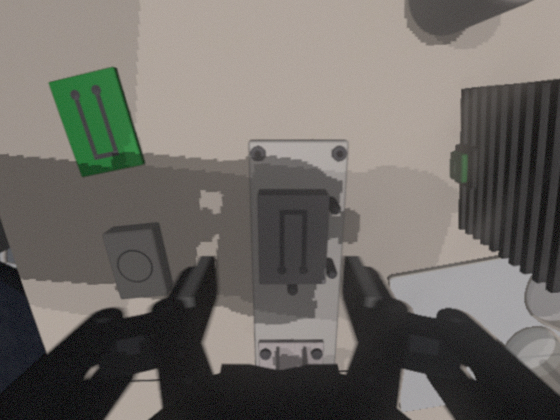

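View pics/sc.png

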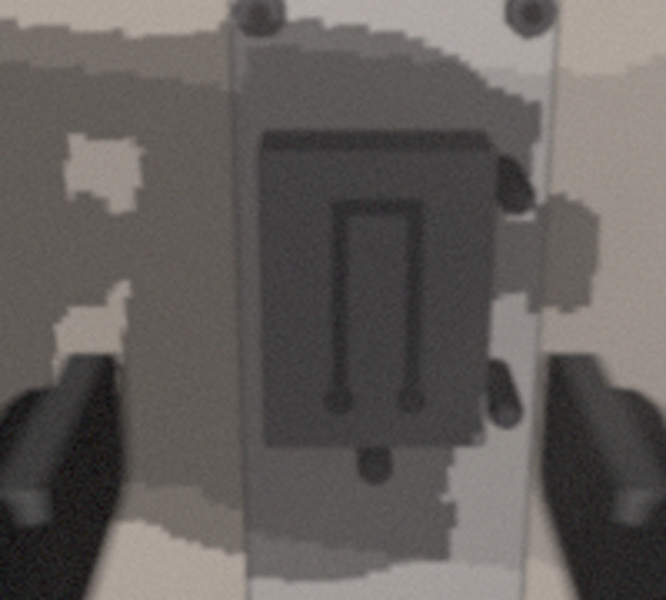

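Emit:
drive_tool([
  [-0.028,0,-0.0104],
  [-0.028,0,-0.0104],
  [-0.028,0,-0.0104],
  [-0.028,0,-0.0104],
  [0,0.025,0],
  [0,0.025,0],
  [0,0.015,0],
  [0,0,0],
  [0,0,0],
], gripper=[0,0,0,0,0,0,0,0,0], turn=[0,0,0,0,-5.5,0,0,0,0])

```text
time_s: 28.55
eef_pos: [443.8, -37.9, 36.5]
ee_rot: [0.707, -0.707, -0.01, 0.011]
force: [-0.1, -0.8, 0.4]
grip_width: 1.004
```

Run:
```python
from h import *
s,im,d=cap('wrist','t'); print(s['eef_pos'].round(1),s['force'].round(1),s['grip_width'],head(s)); greys(s,im,d,zlo=16,zhi=22,minA=1000)
```

```text
[443.8 -37.9  36.5] [-0.1 -0.8  0.4] 1.0035409636505939 1.693772447415589
[281. 249.] 7071 [444.9 -38.7  18.7] [40.1 58.3] 2.7 [85. 82. 81.]
```

View pics/t.png

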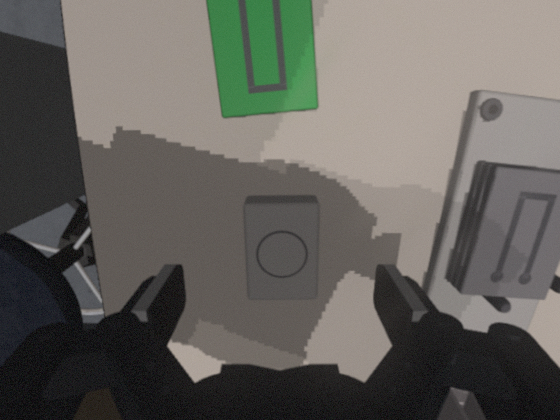

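Emit:
drive_tool([
  [0.001,0.012,-0.0008],
  [0,0.012,0],
  [0,0.006,0],
  [0,0.002,0],
  [0,0,0],
  [0,0,0],
  [0,0,0],
  [0,0,0],
  [0,0,0],
], gripper=[0,0,0,0,1,1,1,1,1], turn=[-1,0,0,0,0,0,0,0,0], force=45)

```text
time_s: 29.35
eef_pos: [445.9, -38.9, 5.5]
ee_rot: [-0.707, 0.707, 0.017, -0.016]
force: [-1.7, 1.8, 7.6]
grip_width: 0.457
```

Run:
```python
from h import *
s,im,d=cap('wrist','u'); print(s['eef_pos'].round(1),s['force'].round(1),s['grip_width'],head(s)); greys(s,im,d,zlo=16,zhi=22,minA=1000)
```

```text
[445.9 -38.9   5.5] [-1.7  1.8  7.6] 0.4571629936435045 2.7140662524518917
[280. 274.] 10036 [448.4 -38.1  18.7] [46.9 58.2] 3.3 [88. 85. 84.]
```

Emit:
drive_tool([
  [0,-0.012,0],
  [0,-0.025,0],
  [0,-0.023,0],
  [0.0308,0,0.0026],
  [0.0308,0,0.0026],
  [0.0308,0,0.0026],
  [0.0308,0,0.0026],
  [0,0,0],
  [0,0,0],
  [0,0,0],
  [0,0,0],
], gripper=[1,1,1,1,1,1,1,1,1,1,1], turn=[0,0,0,0,0,0,0,6.4,0,0,0])

```text
time_s: 30.32
eef_pos: [567.4, -22.6, 64.8]
ee_rot: [0.707, -0.707, 0.022, -0.022]
force: [0.4, 0.1, -1.7]
grip_width: 0.452
```

Run:
```python
from h import *
s,im,d=cap('wrist','v'); print(s['eef_pos'].round(1),s['force'].round(1),s['grip_width'],head(s)); greys(s,im,d,zlo=72,zhi=84,minA=1000); print(rel(s,[568.5,-22.9]))
```

```text
[567.4 -22.6  64.8] [ 0.4  0.1 -1.7] 0.4521100119690606 -3.5555398250577497
[279. 273.] 10484 [567.3 -22.2  77.9] [52.  58.3] -3.9 [82. 80. 79.]
[ 1.1 -0.  -0.2]
```

View pics/v.png

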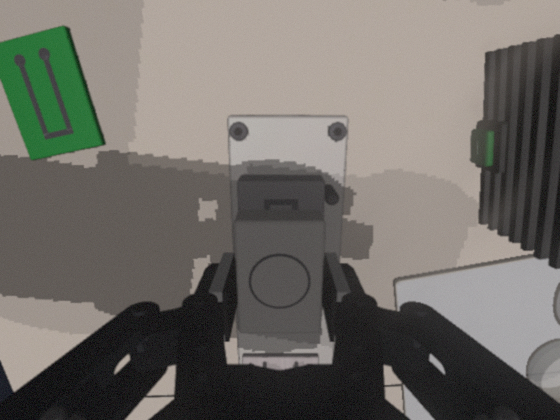

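Emit:
drive_tool([
  [0.001,0.015,0],
  [0,0.01,0],
  [0,0.004,0],
  [0,0.001,0],
  [0,0.001,0],
  [0,0,0],
  [0,0,0],
], gripper=[1,1,1,1,1,1,1], turn=[0,0,0,0,0,0,0])

```text
time_s: 30.95
eef_pos: [569.4, -22.7, 34.3]
ee_rot: [-0.707, 0.707, -0.022, 0.023]
force: [-1.0, -0.1, -1.4]
grip_width: 0.454
```

Emit:
drive_tool([
  [-0.0007,0.0006,0],
  [0,0,0],
  [0,0,0],
], gripper=[1,1,1], turn=[0,0,0])

```text
time_s: 31.2
eef_pos: [568.7, -22.7, 33.6]
ee_rot: [-0.707, 0.707, -0.022, 0.023]
force: [-0.3, -1.0, 1.1]
grip_width: 0.453
```

Emit:
drive_tool([
  [0,0.0006,0],
  [0,0,0],
  [0,0,0],
], gripper=[1,1,1], turn=[0,0,0])

```text
time_s: 31.45
eef_pos: [568.7, -22.7, 33.6]
ee_rot: [-0.707, 0.707, -0.022, 0.023]
force: [-1.8, 0.5, 8.0]
grip_width: 0.452
```

Emit:
drive_tool([
  [0,0,0],
  [0,0,0],
  [0,0,0],
  [0,-0.02,0],
  [0,-0.03,0],
  [0,-0.02,0.02],
  [0,0,0],
  [0,0,0],
], gripper=[0.3,0,0,0,0,0,0,0], turn=[0,0,0,0,0,0,0,0])

```text
time_s: 32.12
eef_pos: [570.1, -2.2, 103.2]
ee_rot: [-0.707, 0.707, -0.022, 0.023]
force: [0.7, -0.5, -0.5]
grip_width: 1.003
```

Run:
```python
from h import *
s,im,d=cap('wrist','w'); print(s['eef_pos'].round(1),s['force'].round(1),s['grip_width'],head(s)); greys(s,im,d,zlo=43,zhi=51,minA=1000); greys(s,im,d,zlo=26,zhi=30.5,minA=100)
im=cv2.imread('pics/w.png')[120:390,130:430];cv2.imwrite('pics/wc.png',cv2.resize(im,(666,600),interpolation=cv2.INTER_CUBIC))
```

```text
[570.1  -2.2 103.2] [ 0.7 -0.5 -0.5] 1.003471069637504 -3.622422696391915
[279. 252.] 4640 [569.  -22.1  46.7] [40.1 58.1] -3.4 [80. 77. 76.]
[455. 105.] 130 [688.7  67.4  28.8] [ 3.6 14. ] 2.1 [73. 69. 67.]
[455. 132.] 140 [690.3  50.1  28.8] [ 3.9 14.6] 1.9 [76. 72. 69.]
[453. 201.] 108 [693.4   2.2  28.9] [ 4.2 15.2] -0.9 [65. 62. 60.]
[275. 204.] 895 [569.8   1.2  28.5] [25.3 50.6] 88.8 [62. 60. 61.]
[247. 259.] 282 [544.5 -33.7  28.6] [ 4.  43.1] -3.8 [63. 61. 61.]
```

View pics/wc.png

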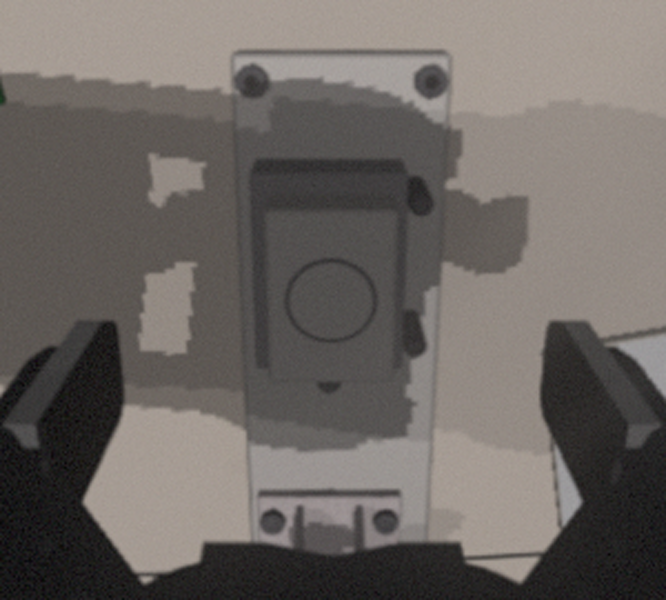

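```bash
cat > cl.py <<'E'
from h import *
import sys
O=np.array([568.5,-22.4]);a=np.radians(-3.6);Rm=np.array([[np.cos(a),-np.sin(a)],[np.sin(a),np.cos(a)]])
def loc(P): 
    Q=P.copy(); Q[...,:2]=(P[...,:2]-O)@Rm; return Q
def side(P,fn,ylim=(-330,60),zlim=(0,260),xl=35):
    P=P[~np.isnan(P).any(-1)]; P=P[(abs(P[:,0])<xl)]
    img=np.full((520,780,3),255,np.uint8)
    for x,y,z in P:
        u=int((y-ylim[0])*2);v=int(519-(z-zlim[0])*2)
        if 0<=u<780 and 0<=v<520: img[v,u]=(int((x+35)/70*255),0,255-int((x+35)/70*255)); 
    for g in range(-300,60,50): cv2.putText(img,str(g),((g-ylim[0])*2,515),0,.4,(0,128,0)); cv2.line(img,((g-ylim[0])*2,0),((g-ylim[0])*2,519),(220,220,220),1)
    for g in range(0,260,50): cv2.putText(img,str(g),(0,519-g*2),0,.4,(0,128,0))
    cv2.imwrite(fn,img)
E
python3 - <<'E'
from cl import *
for c in('scene','top'):
    s,im,d=cap(c,'x_'+c); W=loc(cloud(c,d)); m=(abs(W[...,0])<40)&(W[...,1]<-80)&(W[...,1]>-330)&(W[...,2]>12)
    P=W[m]; print(c,m.sum(),'zmax',np.nanmax(P[:,2]))
    side(W.reshape(-1,3),f'pics/x_side_{c}.png')
    for q in ['clamp_pad','handle_grip','release_tab']:
        for r in ctrl.pinpoint(c,q):
            w=c2w(c,r['centre']);print(q,round(r['score'],2),w.round(0),loc(w[None])[0].round(),w2p(c,[w]).round()[0])
im=cv2.imread('pics/x_scene.png')[160:310,190:340];cv2.imwrite('pics/xc.png',cv2.resize(im,(600,600),interpolation=cv2.INTER_CUBIC))
E
```

```text
scene 252 zmax 221.72563924670249
handle_grip 0.3 [567. -24.  25.] [-1. -2. 25.] [244. 274.]
release_tab 0.54 [ 553. -262.  209.] [  -1. -240.  209.] [290. 182.]
top 1182 zmax 220.3967124785852
clamp_pad 0.68 [ 564. -121.  170.] [  1. -98. 170.] [241. 184.]
clamp_pad 0.55 [571. -20.  27.] [ 2.  3. 27.] [205. 198.]
clamp_pad 0.53 [ 558. -213.  169.] [   1. -191.  169.] [280. 182.]
handle_grip 0.88 [ 556. -214.  166.] [  -1. -192.  166.] [281. 183.]
release_tab 0.49 [ 554. -257.  208.] [   1. -235.  208.] [300. 178.]
```

View pics/xc.png

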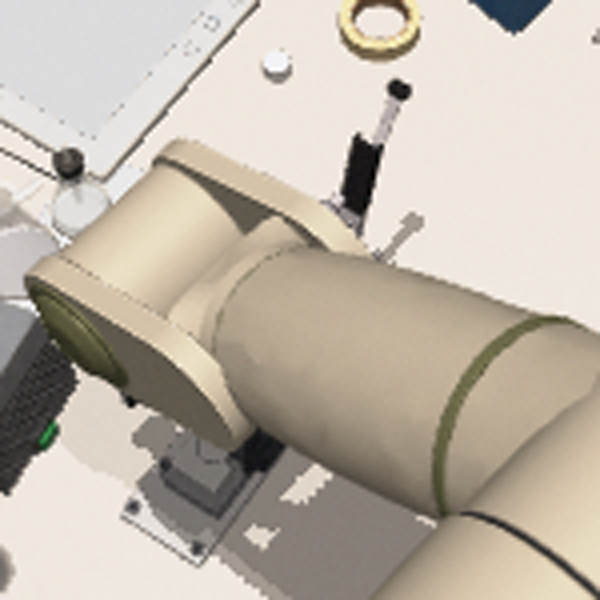

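View pics/x_side_scene.png

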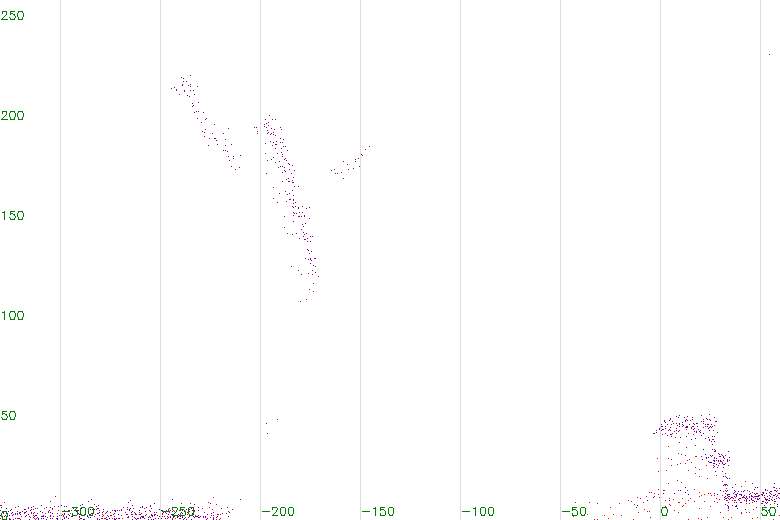

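View pics/x_side_top.png

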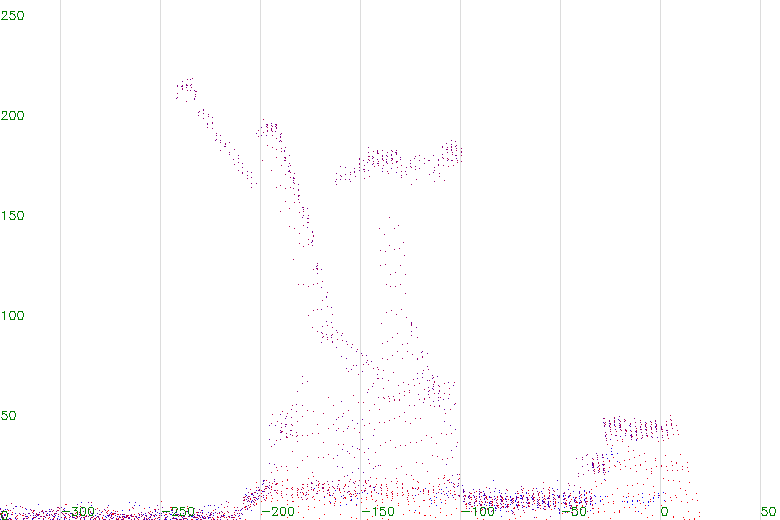

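Emit:
drive_tool([
  [0,-0.035,0],
  [0,-0.035,0],
  [0,-0.035,0],
  [0,-0.035,0],
  [0,0,-0.033],
  [0,0,-0.033],
  [0,0,-0.033],
  [0,0,-0.033],
  [0,0,-0.033],
  [0,0,-0.032],
  [0,0,0],
  [0,0,0],
], gripper=[1,1,1,1,1,1,1,1,1,1,1,1], turn=[0,0,0,0,0,0,0,0,0,0,0,0])

```text
time_s: 33.57
eef_pos: [556.7, -200.6, 242.1]
ee_rot: [0.707, -0.707, 0.024, -0.024]
force: [0.5, 0.6, -0.3]
grip_width: -0.0
```

Run:
```python
from cl import *
s,im,d=cap('wrist','y'); print(s['eef_pos'].round(1),loc(s['eef_pos'][None])[0].round(1),s['force'].round(1),s['grip_width'],head(s))
W=loc(cloud('wrist',d,s)); side(W.reshape(-1,3),'pics/y_side.png')
m=(abs(W[...,0])<30)&(W[...,1]<-180)&(W[...,2]>150); print(np.nanmean(W[m],0),m.sum())
_,im,d=cap('scene','y_scene'); W=loc(cloud('scene',d));side(W.reshape(-1,3),'pics/y_side2.png')
im=im[130:310,190:390,::-1];cv2.imwrite('pics/yc.png',cv2.resize(im,(666,600),interpolation=cv2.INTER_CUBIC))
```

```text
[ 556.7 -200.6  242.1] [  -0.6 -178.6  242.1] [ 0.5  0.6 -0.3] -0.0002992830013128443 -3.844333061525453
[   1.10725565 -185.38551014  248.53063628] 2670
```

View pics/yc.png

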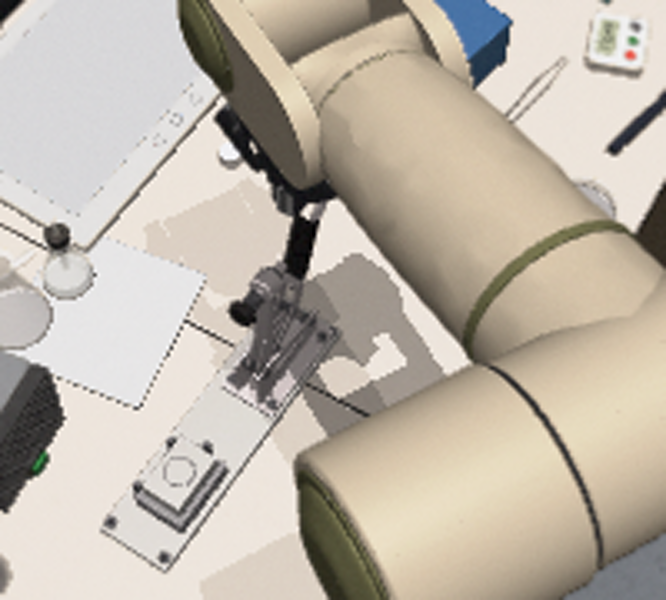

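View pics/y.png

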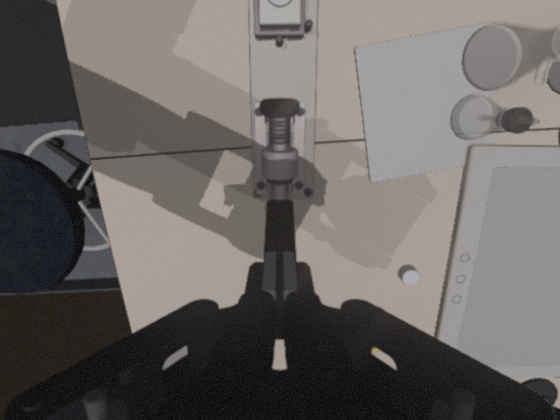

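View pics/y_side.png

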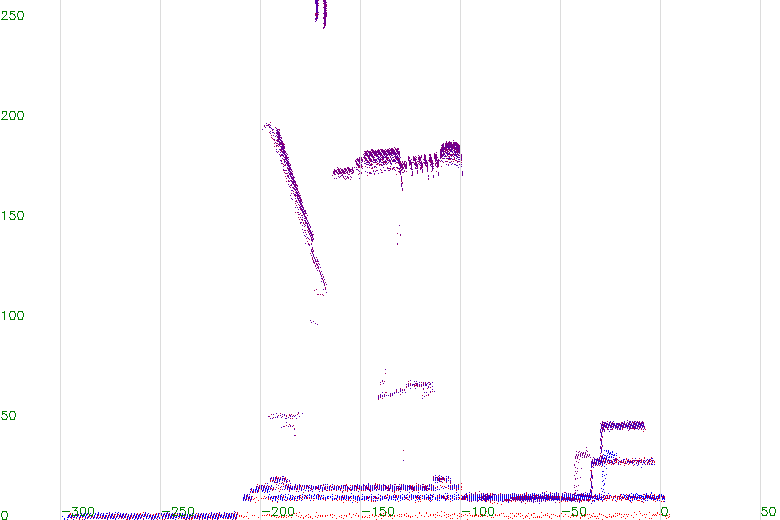

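Emit:
drive_tool([
  [0.0006,0,0.002],
  [0,0.02,0],
  [0,0.02,0],
  [0,0.012,0],
  [0,0.005,0],
  [0,0,0],
  [0,0,0],
], gripper=[1,1,1,1,1,1,1], turn=[0,0,0,0,0,0,0])

```text
time_s: 34.25
eef_pos: [558.2, -196.8, 186.4]
ee_rot: [-0.707, 0.707, -0.022, 0.023]
force: [0.1, -0.5, 0.0]
grip_width: 0.001
```

Emit:
drive_tool([
  [0,0,-0.003],
  [0,0.001,-0.003],
  [0,0,0],
  [0,0,0],
], gripper=[1,1,1,1], turn=[0,0,0,0])

```text
time_s: 34.58
eef_pos: [557.7, -203.5, 185.2]
ee_rot: [-0.707, 0.707, -0.022, 0.023]
force: [0.7, 1.9, 2.5]
grip_width: -0.001
```

Emit:
drive_tool([
  [0,0.003,-0.005],
  [0,0.003,-0.005],
  [0,0.003,-0.004],
  [0,0,0],
  [0,0,0],
], gripper=[1,1,1,1,1], turn=[0,0,0,0,0])

```text
time_s: 35.0
eef_pos: [556.3, -217.5, 175.1]
ee_rot: [0.707, -0.707, 0.023, -0.023]
force: [0.6, 1.8, 1.1]
grip_width: 0.003
```

Emit:
drive_tool([
  [0,0.0042,-0.0042],
  [0,0.0042,-0.0042],
  [0,0.0042,-0.0042],
  [0,0,0],
  [0,0,0],
], gripper=[1,1,1,1,1], turn=[0,0,0,0,0])

```text
time_s: 35.42
eef_pos: [555.5, -230.1, 162.5]
ee_rot: [0.707, -0.707, 0.023, -0.023]
force: [0.2, 1.1, 2.3]
grip_width: -0.003
```

```bash
cat > st.py <<'E'
from cl import *
import sys
n=sys.argv[1]
s,im,d=cap('wrist',n+'w'); print(s['eef_pos'].round(1),loc(s['eef_pos'][None])[0].round(1),s['force'].round(1),s['grip_width'],head(s))
W=loc(cloud('wrist',d,s)); side(W.reshape(-1,3),f'pics/{n}_side.png')
_,im,d=cap('scene',n+'s')
im=im[110:310,170:390,::-1];cv2.imwrite(f'pics/{n}c.png',cv2.resize(im,(660,600),interpolation=cv2.INTER_CUBIC))
E
python3 st.py z1
```

```text
[ 555.5 -230.1  162.5] [ 1.000e-01 -2.081e+02  1.625e+02] [0.2 1.1 2.3] -0.002512272596693401 -3.7234189331733774
```

View pics/z1c.png

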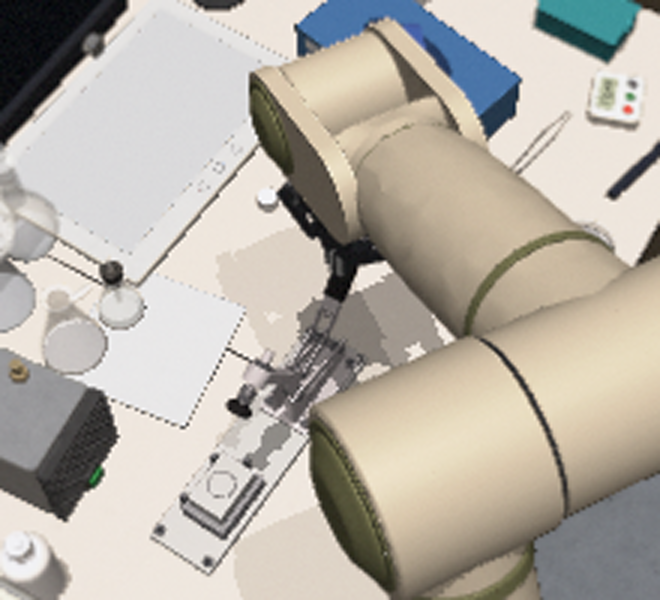

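View pics/z1w.png

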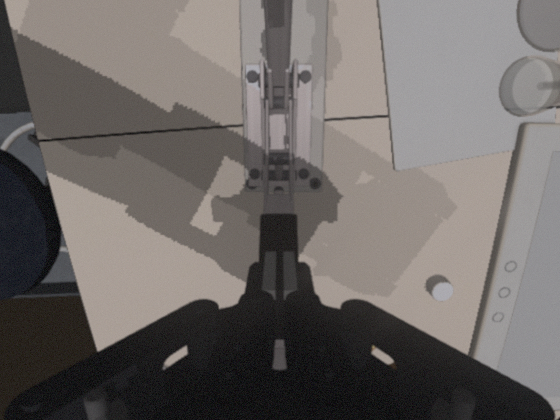

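Works well; the arm is swinging toward the stack. Continue.

Emit:
drive_tool([
  [0,0.0048,-0.0034],
  [0,0.0048,-0.0034],
  [0,0.0048,-0.0034],
  [0,0,0],
  [0,0,0],
], gripper=[1,1,1,1,1], turn=[0,0,0,0,0])

```text
time_s: 35.93
eef_pos: [554.9, -239.3, 147.8]
ee_rot: [0.707, -0.706, 0.023, -0.022]
force: [-0.1, 5.6, 1.9]
grip_width: 0.004
```

Emit:
drive_tool([
  [0,0.0053,-0.0025],
  [0,0.0053,-0.0025],
  [0,0.0053,-0.0025],
  [0,0,0],
  [0,0,0],
], gripper=[1,1,1,1,1], turn=[0,0,0,0,0])

```text
time_s: 36.35
eef_pos: [554.5, -247.2, 132.5]
ee_rot: [0.707, -0.707, 0.023, -0.023]
force: [0.6, 4.1, 1.7]
grip_width: -0.0
```

```bash
python3 st.py z2
```

```text
[ 554.5 -247.2  132.5] [ 2.000e-01 -2.253e+02  1.325e+02] [0.6 4.1 1.7] -0.00023595728430415595 -3.687608929002792
```

View pics/z2c.png

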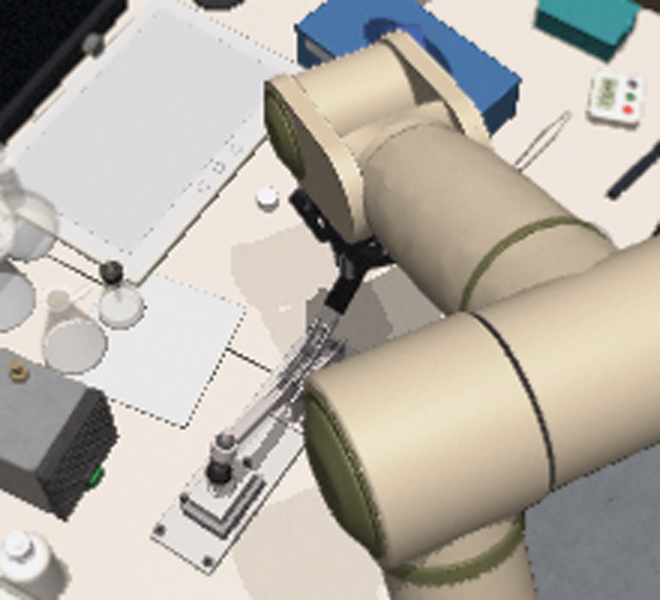

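View pics/z2_side.png

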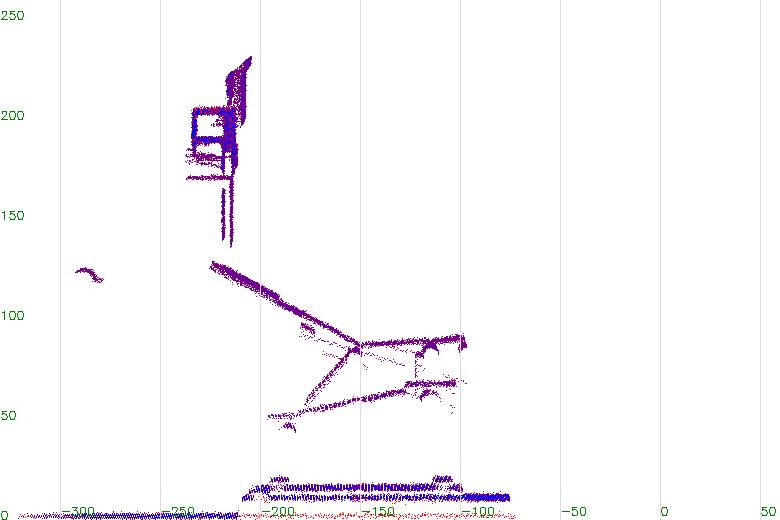

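Emit:
drive_tool([
  [0,0.005,-0.002],
  [0,0.005,-0.0015],
  [0,0.005,-0.001],
  [0,0,0],
  [0,0,0],
], gripper=[1,1,1,1,1], turn=[0,0,0,0,0])

```text
time_s: 36.87
eef_pos: [554.3, -252.2, 117.7]
ee_rot: [-0.707, 0.707, -0.023, 0.023]
force: [-0.2, 2.3, 0.9]
grip_width: -0.002
```

Emit:
drive_tool([
  [0,0.005,-0.001],
  [0,0.005,-0.0005],
  [0,0.004,0],
  [0,0,0],
  [0,0,0],
], gripper=[1,1,1,1,1], turn=[0,0,0,0,0])

```text
time_s: 37.28
eef_pos: [554.5, -254.6, 104.2]
ee_rot: [-0.706, 0.708, -0.022, 0.023]
force: [0.1, 0.5, 6.3]
grip_width: 0.002
```

```bash
python3 st.py z3
```

```text
[ 554.5 -254.6  104.2] [   0.6 -232.6  104.2] [0.1 0.5 6.3] 0.0019407358341689668 -3.7082762225955626
```

View pics/z3c.png

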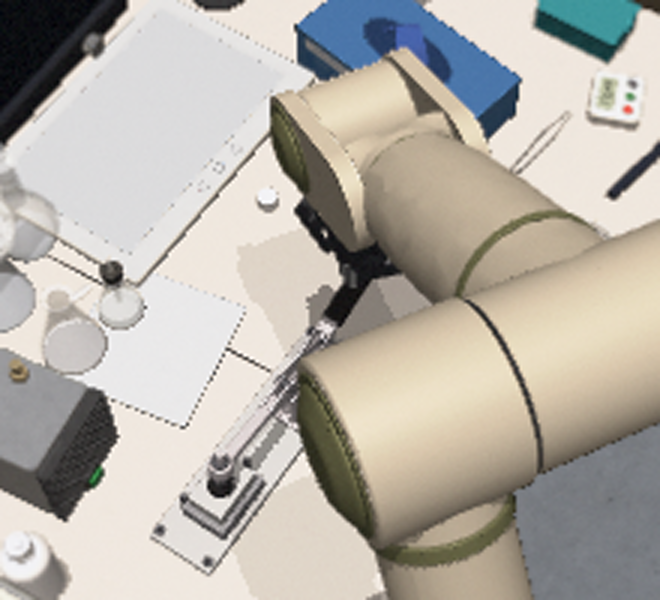

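View pics/z3_side.png

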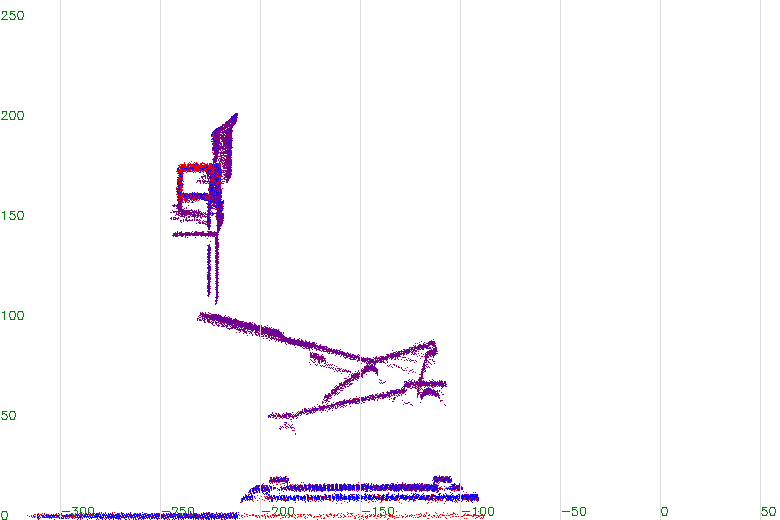

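Emit:
drive_tool([
  [0,0.004,-0.0005],
  [0,0.004,0],
  [0,0.003,0],
  [0,0,0],
  [0,0,0],
], gripper=[1,1,1,1,1], turn=[0,0,0,0,0])

```text
time_s: 37.8
eef_pos: [554.4, -255.0, 93.0]
ee_rot: [-0.706, 0.707, -0.023, 0.023]
force: [-0.3, -2.6, 4.9]
grip_width: -0.002
```

Emit:
drive_tool([
  [0,0.003,0],
  [0,0.003,0],
  [0,0.003,0],
  [0,0,0],
  [0,0,0],
], gripper=[1,1,1,1,1], turn=[0,0,0,0,0])

```text
time_s: 38.22
eef_pos: [553.9, -253.6, 83.1]
ee_rot: [0.707, -0.706, 0.023, -0.022]
force: [0.0, -0.5, 0.6]
grip_width: -0.001
```

Emit:
drive_tool([
  [0,0.002,0],
  [0,0.002,0],
  [0,0.001,0],
  [0,0,0],
  [0,0,0],
], gripper=[1,1,1,1,1], turn=[0,0,0,0,0])

```text
time_s: 38.63
eef_pos: [554.1, -253.9, 78.5]
ee_rot: [0.707, -0.707, 0.023, -0.023]
force: [-0.5, 0.6, 0.0]
grip_width: -0.001
```

```bash
python3 st.py z4
```

```text
[ 554.1 -253.9   78.5] [ 2.000e-01 -2.319e+02  7.850e+01] [-0.5  0.6  0. ] -0.0013638592121435586 -3.6908304947301884
```

View pics/z4_side.png

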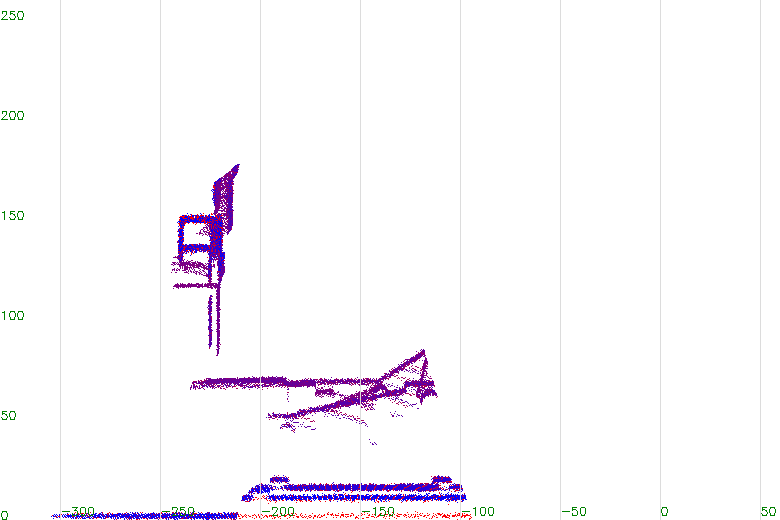

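Emit:
drive_tool([
  [0,0.005,0],
  [0,0.004,0],
  [0,0.002,0],
  [0,0,0],
  [0,0,0],
], gripper=[1,1,1,1,1], turn=[0,0,0,0,0])

```text
time_s: 39.15
eef_pos: [554.1, -253.9, 67.7]
ee_rot: [0.707, -0.707, 0.023, -0.023]
force: [-1.1, 1.0, 2.1]
grip_width: -0.001
```

Emit:
drive_tool([
  [0,0.001,0],
  [0,0.001,0],
  [0,0,0],
  [0,0,0],
], gripper=[1,1,1,1], turn=[0,0,0,0])

```text
time_s: 39.48
eef_pos: [554.5, -254.0, 66.9]
ee_rot: [-0.707, 0.707, -0.022, 0.023]
force: [-2.8, 2.4, 11.8]
grip_width: 0.002
```

Emit:
drive_tool([
  [0,-0.02,0],
  [0,-0.03,0],
  [0,-0.01,-0.02],
  [0,0,-0.02],
  [0,0,-0.016],
  [0,0,0],
  [0,0,0],
  [0,0,0],
  [0,0,0],
], gripper=[1,1,1,0,0,0,0,0,0], turn=[0,0,0,0,0,0,0,0,0])

```text
time_s: 40.23
eef_pos: [550.6, -309.0, 125.2]
ee_rot: [0.707, -0.706, 0.023, -0.022]
force: [0.2, 0.3, 0.2]
grip_width: 0.85
```

```bash
python3 st.py z5
python3 - <<'E'
from cl import *
s=ctrl.sense()
for c in('wrist','scene','top'):
    if c!='wrist': ctrl.capture(c)
    for q in ['release_tab','clamp_pad','handle_grip','press_block_mid']:
        for r in ctrl.pinpoint(c,q):
            w=c2w(c,r['centre'],s);print(c,q,round(r['score'],2),w.round(0),loc(w[None])[0].round(),w2p(c,[w],s).round()[0])
E
```

```text
[ 550.6 -309.   125.2] [ 1.000e-01 -2.872e+02  1.252e+02] [0.2 0.3 0.2] 0.8501966044650878 -3.655990113959589
wrist release_tab 0.67 [ 551. -299.   28.] [  -0. -277.   28.] [279. 196.]
wrist handle_grip 0.77 [ 554. -252.   62.] [  -0. -230.   62.] [278. 137.]
scene release_tab 0.57 [568. -22.   2.] [-1.  0.  2.] [244. 278.]
scene clamp_pad 0.36 [571. -20.  47.] [ 2.  3. 47.] [242. 272.]
scene handle_grip 0.64 [ 556. -248.   62.] [   2. -226.   62.] [286. 212.]
scene handle_grip 0.28 [569. -19.   5.] [-0.  3.  5.] [244. 278.]
scene press_block_mid 0.52 [571. -21.  38.] [ 2.  1. 38.] [243. 273.]
top release_tab 0.28 [685. 136.  62.] [106. 166.  62.] [140. 158.]
top clamp_pad 0.61 [568. -22.  40.] [-1.  0. 40.] [206. 198.]
top press_block_mid 0.49 [571. -23.  37.] [ 2. -0. 37.] [206. 197.]
```

View pics/z5w.png

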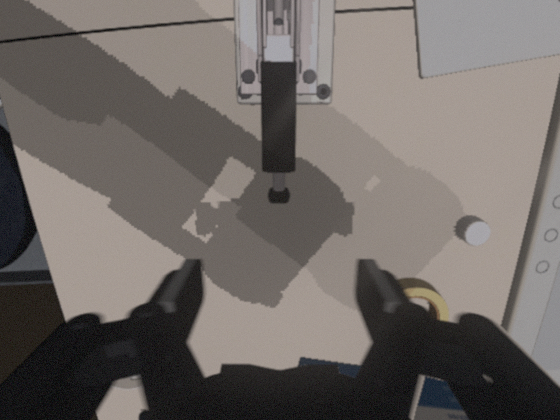

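View pics/z5_side.png

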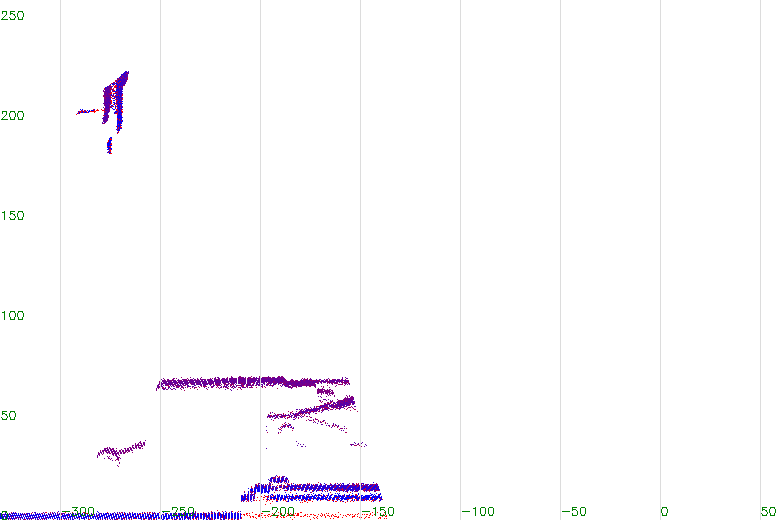

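View pics/z5c.png

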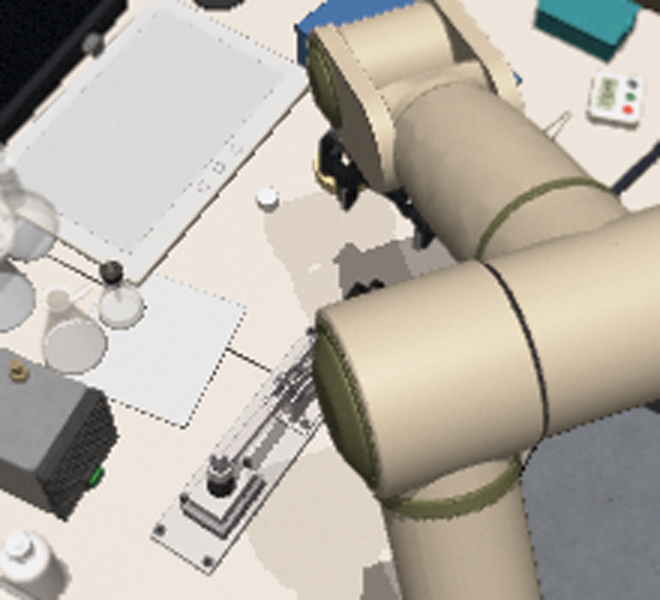

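Emit:
drive_tool([
  [0,0,0.0065],
  [0,0.03,0],
  [0,0.03,0],
  [0,0.025,0],
  [0,0.015,0],
  [0,0.007,0],
  [0,0,0],
  [0,0,0],
  [0,0,0],
  [0,0,0],
  [0,0,0],
  [0,0,0],
  [0,0,0],
  [0,0,0],
  [0,0,0],
  [0,0,0],
], gripper=[0,0,0,0,0,0,0,0,1,1,1,1,1,1,1,1], turn=[0,0,0,0,0,0,0,0,0,0,0,0,0,0,0,0], force=50)

```text
time_s: 42.37
eef_pos: [550.9, -303.3, 18.7]
ee_rot: [0.707, -0.707, 0.023, -0.023]
force: [-1.7, 0.3, 0.6]
grip_width: 0.155
```

```bash
python3 st.py z6
```

```text
[ 550.9 -303.3   18.7] [   0.  -281.5   18.7] [-1.7  0.3  0.6] 0.15503784224540818 -3.69559094407214
```

View pics/z6w.png

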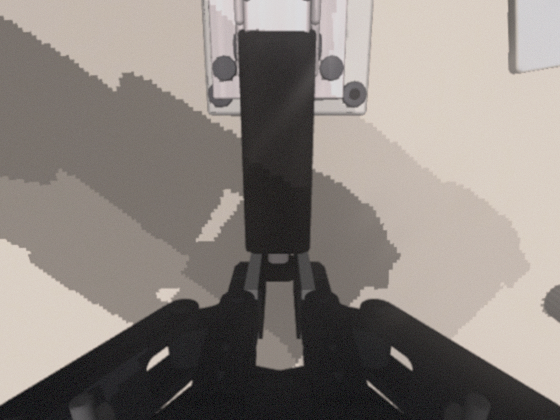

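View pics/z6c.png

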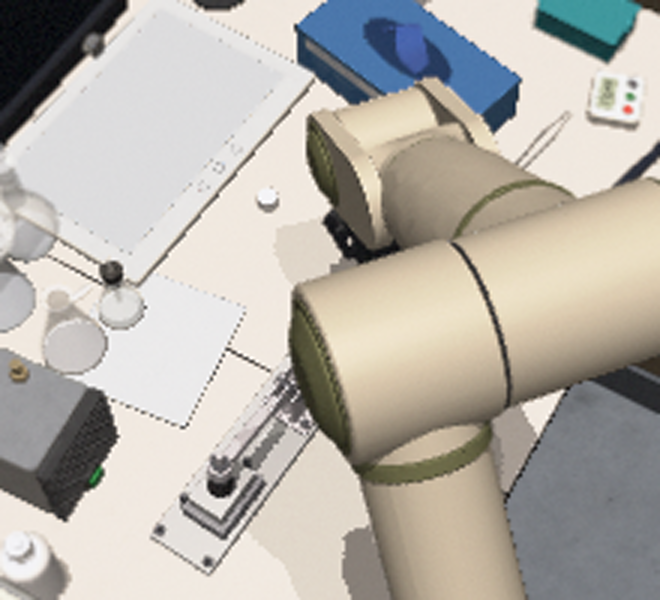

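Emit:
drive_tool([
  [0,0,0],
  [0,0,0],
  [0,0,0],
  [0,0,0],
  [0,0,0],
  [0,0,0],
  [0,0,0],
  [0,0,0],
  [0,0,0],
  [0,-0.003,0],
  [0,-0.003,0],
  [0,-0.003,0],
  [0,-0.003,0],
  [0,-0.003,0],
  [0,0,0],
  [0,0,0],
], gripper=[1,1,1,1,1,1,1,1,1,1,1,1,1,1,1,1], turn=[0,0,0,0,0,0,0,0,0,0,0,0,0,0,0,0])

```text
time_s: 43.8
eef_pos: [550.8, -307.1, 34.3]
ee_rot: [-0.704, 0.709, -0.022, 0.024]
force: [-2.5, -16.2, -3.8]
grip_width: 0.155
```

Emit:
drive_tool([
  [0,-0.003,-0.001],
  [0,-0.003,0],
  [0,-0.003,-0.001],
  [0,0,0],
  [0,0,0],
], gripper=[1,1,1,1,1], turn=[0,0,0,0,0])

```text
time_s: 44.22
eef_pos: [550.8, -308.7, 43.5]
ee_rot: [-0.705, 0.709, -0.022, 0.024]
force: [-3.0, -14.5, -2.1]
grip_width: 0.151
```

Emit:
drive_tool([
  [0,0,-0.002],
  [0,-0.003,-0.001],
  [0,-0.003,-0.001],
  [0,-0.003,0],
  [0,0,0],
  [0,0,0],
], gripper=[1,1,1,1,1,1], turn=[0,0,0,0,0,0])

```text
time_s: 44.72
eef_pos: [550.8, -310.4, 52.8]
ee_rot: [-0.706, 0.708, -0.022, 0.023]
force: [-2.1, -5.5, 2.2]
grip_width: 0.152
```

```bash
python3 st.py z7
```

```text
[ 550.8 -310.4   52.8] [   0.5 -288.6   52.8] [-2.1 -5.5  2.2] 0.15168362014281006 -3.6854196527132523
```

View pics/z7_side.png

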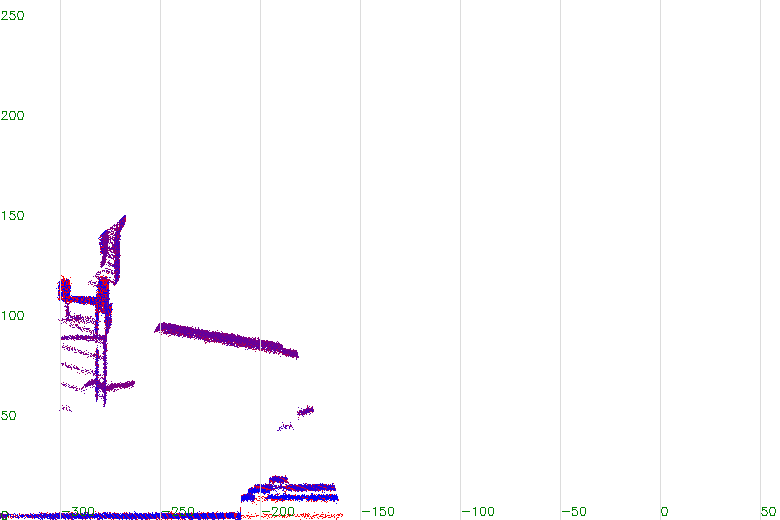

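View pics/z7c.png

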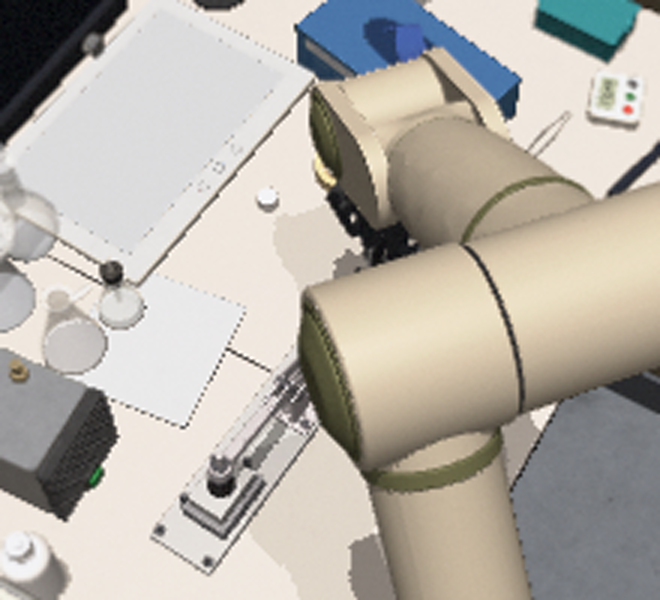

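Emit:
drive_tool([
  [0,-0.008,-0.0015],
  [0,-0.008,-0.0015],
  [0,-0.008,-0.001],
  [0,0,0],
  [0,0,0],
], gripper=[1,1,1,1,1], turn=[0,0,0,0,0])

```text
time_s: 45.23
eef_pos: [550.5, -312.9, 76.5]
ee_rot: [0.707, -0.707, 0.022, -0.023]
force: [-1.8, 0.2, 3.7]
grip_width: 0.157
```

Emit:
drive_tool([
  [0,-0.008,0],
  [0,-0.008,0],
  [0,-0.008,0.0005],
  [0,0,0],
  [0,0,0],
], gripper=[1,1,1,1,1], turn=[0,0,0,0,0])

```text
time_s: 45.65
eef_pos: [550.5, -314.0, 101.0]
ee_rot: [-0.706, 0.708, -0.022, 0.023]
force: [-1.6, -5.3, 0.9]
grip_width: 0.151
```

```bash
python3 st.py z8
```

```text
[ 550.5 -314.   101. ] [   0.3 -292.1  101. ] [-1.6 -5.3  0.9] 0.1514001008514311 -3.7026787820340132
```

View pics/z8_side.png

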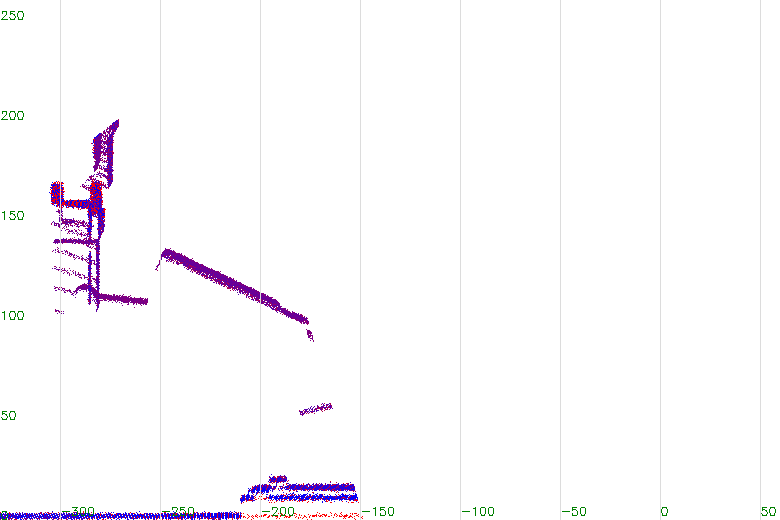

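View pics/z8c.png

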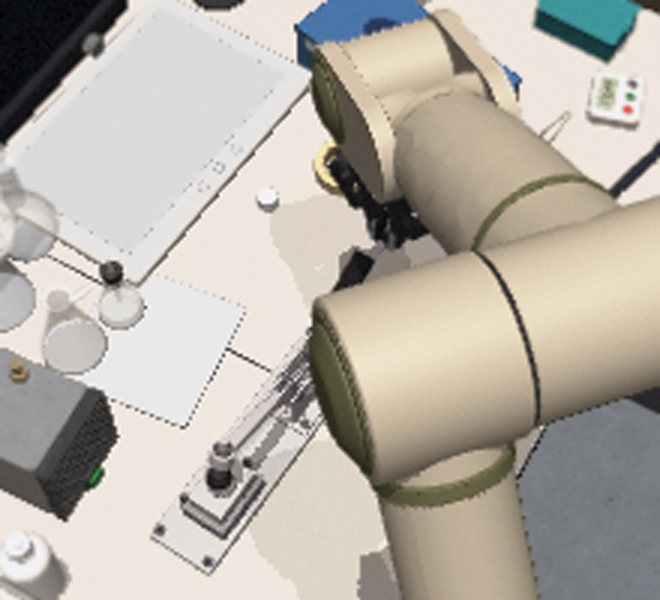

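Emit:
drive_tool([
  [0,-0.008,0.0],
  [0,-0.008,0.001],
  [0,-0.008,0.0015],
  [0,0,0],
  [0,0,0],
], gripper=[1,1,1,1,1], turn=[0,0,0,0,0])

```text
time_s: 46.17
eef_pos: [550.6, -312.4, 125.3]
ee_rot: [-0.705, 0.708, -0.022, 0.024]
force: [-1.7, -10.0, 2.2]
grip_width: 0.157
```

Emit:
drive_tool([
  [0,-0.008,0.002],
  [0,-0.0075,0.0027],
  [0,-0.0075,0.003],
  [0,0,0],
  [0,0,0],
], gripper=[1,1,1,1,1], turn=[0,0,0,0,0])

```text
time_s: 46.58
eef_pos: [551.2, -304.0, 148.1]
ee_rot: [-0.706, 0.708, -0.022, 0.024]
force: [-0.8, -7.6, 3.3]
grip_width: 0.156
```

Emit:
drive_tool([
  [0,-0.0075,0.0036],
  [0,-0.007,0.004],
  [0,-0.007,0.0045],
  [0,0,0],
  [0,0,0],
], gripper=[1,1,1,1,1], turn=[0,0,0,0,0])

```text
time_s: 47.0
eef_pos: [552.3, -294.5, 171.4]
ee_rot: [-0.703, 0.71, -0.021, 0.025]
force: [-2.6, -16.9, 9.7]
grip_width: 0.15
```

```bash
python3 st.py z9
```

```text
[ 552.3 -294.5  171.4] [   0.9 -272.6  171.4] [ -2.6 -16.9   9.7] 0.15032801401013204 -3.754995194947571
```

View pics/z9_side.png

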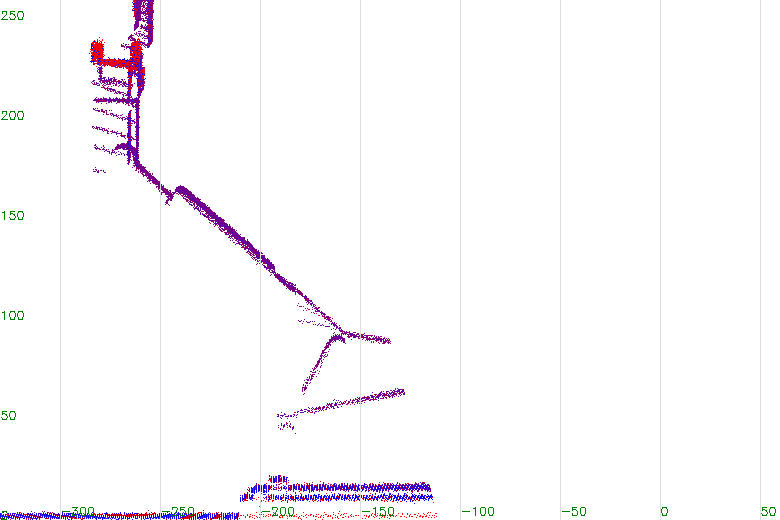

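View pics/z9c.png

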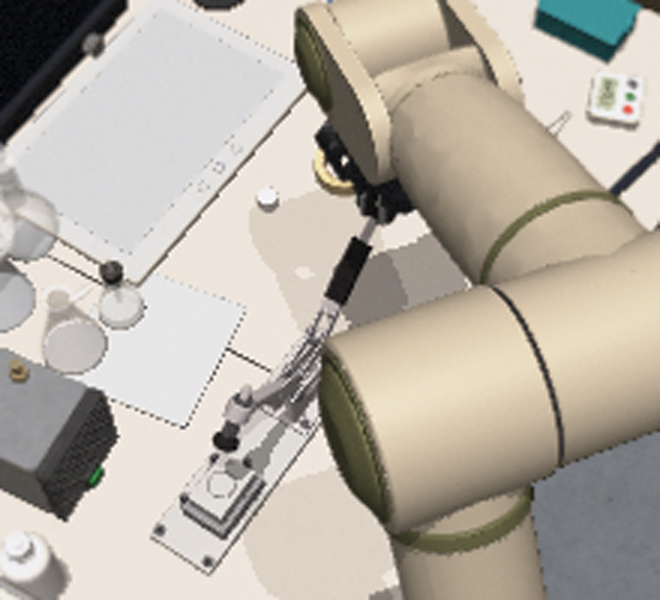

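Emit:
drive_tool([
  [0,0,0],
  [0,0,0],
  [0,0,0],
  [0,-0.02,-0.02],
  [0,-0.03,-0.02],
  [0,-0.03,-0.02],
  [0,0,0],
  [0,0,0],
], gripper=[0,0,0,0,0,0,0,0], turn=[0,0,0,0,0,0,0,0])

```text
time_s: 47.77
eef_pos: [548.2, -351.0, 249.0]
ee_rot: [-0.706, 0.707, -0.022, 0.024]
force: [0.6, -0.5, -0.5]
grip_width: 1.0
```

```bash
python3 st.py za
```

```text
[ 548.2 -351.   249. ] [ 3.000e-01 -3.292e+02  2.490e+02] [ 0.6 -0.5 -0.5] 1.000251691860391 -3.7354846478206536
```

View pics/za_side.png

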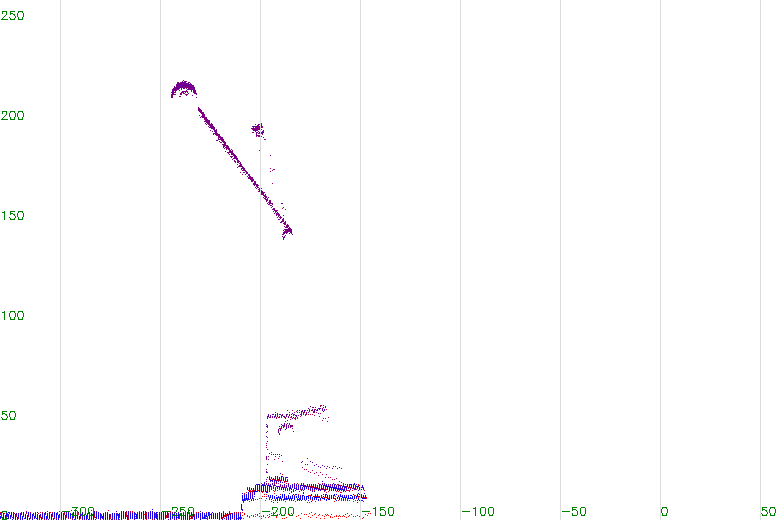

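View pics/zac.png

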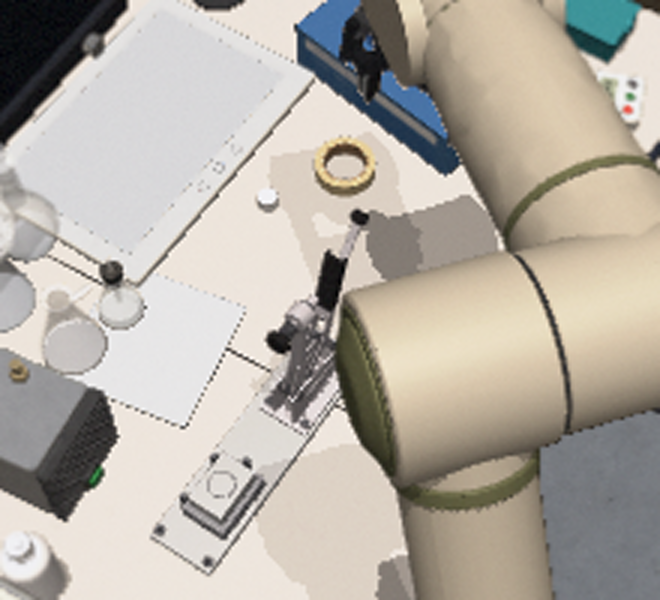

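Emit:
drive_tool([
  [-0.03,0,0],
  [-0.03,0,0],
  [-0.03,0,0.02],
  [-0.03,0,0.02],
  [0,0,0.039],
  [0,0,0.039],
  [0,0,0.039],
  [0,0,0.039],
  [0,0,0.039],
  [0,0,0.039],
  [0,0,0.039],
  [0,0.01,0.038],
  [0.02,0.03,0],
  [0.03,0.03,0],
  [0.03,0.03,0],
  [0.03,0.03,0],
  [0.01,0.01,0],
  [0,0,0],
], gripper=[0,0,0,0,0,0,0,0,0,0,0,0,0,0,0,0,0,0], turn=[0,0,0,0,0,0,0,0,0,0,0,0,0,0,0,0,0,0])

```text
time_s: 49.37
eef_pos: [567.9, 1.0, 105.3]
ee_rot: [0.707, -0.706, 0.025, -0.02]
force: [0.3, -0.1, 0.9]
grip_width: 0.999
```

Run:
```python
from cl import *
s,im,d=cap('wrist','zb'); print(s['eef_pos'].round(1),loc(s['eef_pos'][None])[0].round(1),s['force'].round(1),s['grip_width'],head(s)); greys(s,im,d,zlo=43,zhi=51,minA=1000); greys(s,im,d,zlo=26,zhi=30.5,minA=100)
print(rel(s,[569,-22.5]))
```

```text
[567.9   1.  105.3] [ -2.   23.3 105.3] [ 0.3 -0.1  0.9] 0.9994558364908054 -3.6361463561324703
[472. 170.] 1278 [691.9  25.2  48.1] [  5.4 101.6] 3.1 [60. 57. 56.]
[284. 254.] 4484 [569.  -22.2  46.6] [40.1 58.2] -3.7 [80. 77. 76.]
[458. 139.] 181 [690.4  48.4  28.7] [ 4.2 19.5] 3.9 [72. 69. 66.]
[279. 207.] 877 [569.1   7.   28.6] [18.7 50.1] -84.9 [62. 60. 60.]
[455. 216.] 203 [693.9  -6.3  28.8] [ 3.9 24.6] 4.1 [58. 56. 54.]
[252. 257.] 329 [544.8 -30.1  28.5] [ 4.2 49.5] -3.6 [63. 61. 61.]
[  2.5  -0.1 -23.3]
```

View pics/zb.png

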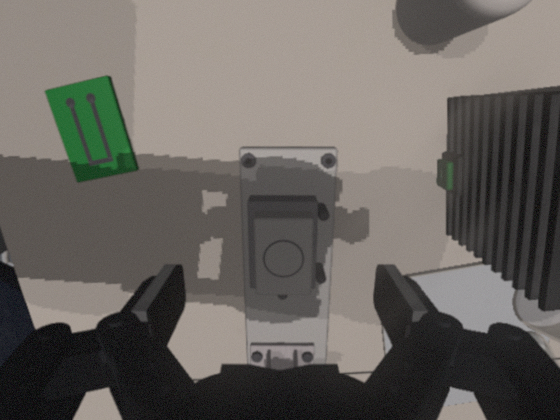

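Emit:
drive_tool([
  [0,0,-0.023],
  [0,0.02,0],
  [0,0.02,0],
  [0,0.015,0],
  [0,0.01,0],
  [0,0.004,0],
  [0,0,0],
  [0,0,0],
], gripper=[0,0,0,0,0,0,0,0], turn=[0,0,0,0,0,0,0,0])

```text
time_s: 50.08
eef_pos: [567.7, -23.0, 41.9]
ee_rot: [-0.707, 0.707, -0.022, 0.023]
force: [0.5, -0.1, 1.0]
grip_width: 1.002
```

Run:
```python
from cl import *
s,im,d=cap('wrist','zc'); print(s['eef_pos'].round(1),s['force'].round(1),s['grip_width'],head(s)); greys(s,im,d,zlo=43,zhi=51,minA=1000)
print(rel(s,[569,-22.3]))
```

```text
[567.7 -23.   41.9] [ 0.5 -0.1  1. ] 1.0021066067009519 -3.6812692335019896
[552. 180.] 2318 [692.7  20.9  47.5] [ 7.1 92.8] 4.1 [42. 41. 40.]
[282. 265.] 9091 [568.9 -22.3  46.7] [40.3 58.5] -3.6 [80. 78. 77.]
[1.2 0.  0.8]
```

View pics/zc.png

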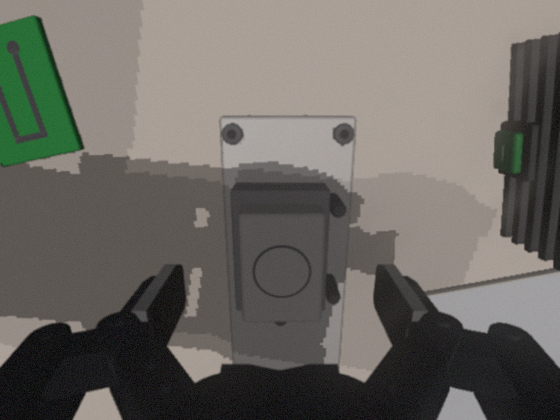

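Emit:
drive_tool([
  [0.0011,0.005,0.0008],
  [0,0,0],
  [0,0,0],
  [0,0,0],
  [0,0,0],
  [0,0,0],
  [0,0,0],
  [0,0,0],
], gripper=[0,0,1,1,1,1,1,1], turn=[0,0,0,0,0,0,0,0], force=45)

```text
time_s: 50.8
eef_pos: [568.9, -22.4, 36.2]
ee_rot: [-0.707, 0.707, -0.022, 0.023]
force: [0.4, 0.5, 3.8]
grip_width: 0.454
```

Emit:
drive_tool([
  [0,-0.002,0],
  [0,-0.006,0],
  [0,-0.02,0],
  [0,-0.02,0],
  [0,0,0],
  [0,0,0],
], gripper=[1,1,1,1,1,1], turn=[0,0,0,0,0,0])

```text
time_s: 51.3
eef_pos: [568.9, -22.4, 84.5]
ee_rot: [-0.707, 0.707, -0.022, 0.023]
force: [-0.6, -0.0, -1.9]
grip_width: 0.452
```

Run:
```python
from cl import *
s,im,d=cap('wrist','zd'); print(s['eef_pos'].round(1),s['force'].round(1),s['grip_width'],head(s)); greys(s,im,d,zlo=85,zhi=105,minA=1000)
print(rel(s,[450,-50]))
```

```text
[568.9 -22.4  84.5] [-0.6 -0.  -1.9] 0.45243185459299345 -3.690165563424225
[551. 174.] 3630 [692.7  25.1  88. ] [  7.4 101.2] 4.1 [49. 47. 47.]
[279. 270.] 10723 [565.4 -22.   95. ] [58.3 59. ] 86.5 [81. 79. 78.]
[-116.8   -0.2  -35.2]
```

View pics/zd.png

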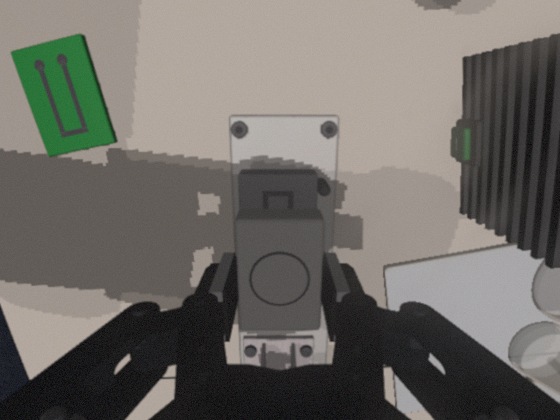

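Emit:
drive_tool([
  [-0.03,0,-0.009],
  [-0.03,0,-0.009],
  [-0.03,0,-0.009],
  [-0.027,0,-0.008],
  [0,0.025,0],
  [0,0.025,0],
  [0,0.015,0],
  [0,0.007,0],
  [0,0.003,0],
  [0,0.001,0],
  [0,0,0],
  [0,0,0],
], gripper=[1,1,1,1,1,1,1,1,1,1,1,1], turn=[0,0,0,0,0,0,0,0,0,0,0,0])

```text
time_s: 52.35
eef_pos: [449.3, -49.5, 8.2]
ee_rot: [0.707, -0.707, 0.023, -0.022]
force: [-3.5, 1.7, 5.3]
grip_width: 0.45
```

Emit:
drive_tool([
  [0,0.001,0],
  [0,0,0],
  [0,0,0],
], gripper=[1,1,1], turn=[0,0,0])

```text
time_s: 52.6
eef_pos: [449.4, -49.5, 8.1]
ee_rot: [0.707, -0.707, 0.023, -0.022]
force: [-9.0, 2.4, 21.6]
grip_width: 0.453
```

Block is down. Release, retreat, and move to view everything.

Emit:
drive_tool([
  [0,-0.001,0],
  [0,0,0],
  [0,0,0],
  [0,-0.02,0],
  [0,-0.03,0],
  [0,-0.03,0],
  [0,-0.02,0],
  [0.03,0,0.03],
  [0.03,0,0.03],
  [0.03,0,0],
  [0.015,0,0],
  [0,0,0],
  [0,0,0],
], gripper=[0,0,0,0,0,0,0,0,0,0,0,0,0], turn=[0,0,0,0,0,0,0,0,0,0,0,0,0])

```text
time_s: 53.68
eef_pos: [556.9, 2.5, 107.1]
ee_rot: [0.707, -0.707, 0.023, -0.022]
force: [-0.9, 0.6, 0.0]
grip_width: 0.999
```

Run:
```python
from cl import *
s,im,d=cap('wrist','ze'); print(s['eef_pos'].round(1),s['force'].round(1),s['grip_width'],head(s)); 
for z in((16,22),(25,31.5)): greys(s,im,d,zlo=z[0],zhi=z[1],minA=600)
W=cloud('wrist',d,s); pins(W)
c=cv2.imread('pics/ze.png')[130:330,200:400];cv2.imwrite('pics/zec.png',cv2.resize(c,(600,600),interpolation=cv2.INTER_CUBIC))
cap('top','ze_top')
```

```text
[556.9   2.5 107.1] [-0.9  0.6  0. ] 0.9989012314641654 -3.6798458785764914
[145. 263.] 1427 [449.9 -40.1  18.7] [39.7 40.5] 87.3 [78. 75. 74.]
[297. 243.] 5963 [570.7 -22.9  28.6] [54.7 72.9] -3.6 [62. 60. 61.]
pin [303. 243.] 5504 [572.6 -19.9  28.7] [52.2 78.3  9.9]
```

View pics/ze.png

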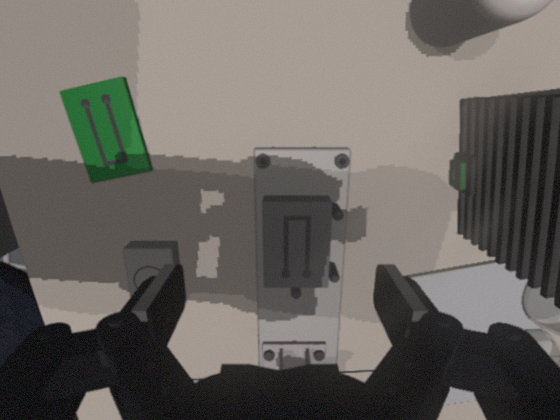

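View pics/zec.png

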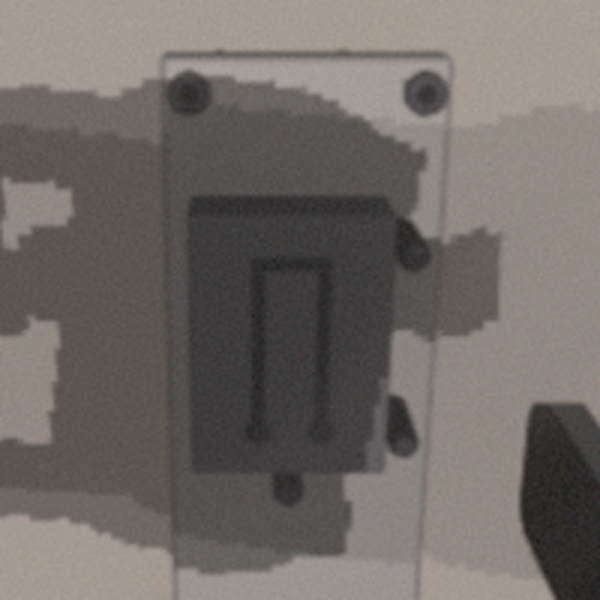

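View pics/ze_top.png

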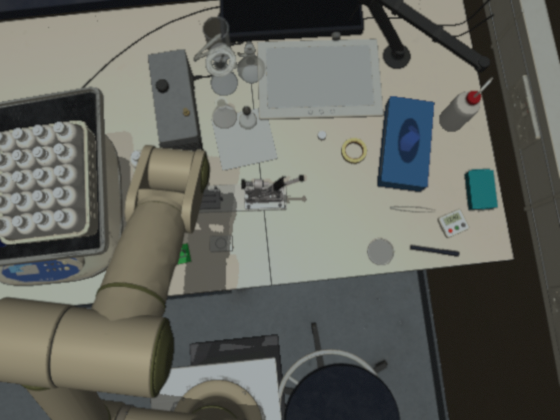

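Emit:
drive_tool([
  [-0.03,0,0],
  [-0.03,0,0.01],
  [-0.02,0,0],
  [0,0,0],
  [0,0,0],
  [0,0,0],
  [0,0,0],
], gripper=[0,0,0,0,0,0,0], turn=[0,0,0,0,0,0,0])

```text
time_s: 54.37
eef_pos: [478.5, 17.2, 107.9]
ee_rot: [-0.707, 0.707, -0.023, 0.023]
force: [0.1, -0.3, 0.9]
grip_width: 0.998
```

Run:
```python
from cl import *
s,im,d=cap('wrist','zf'); print(s['eef_pos'].round(1)); W=loc(cloud('wrist',d,s))
P=W.reshape(-1,3);P=P[~np.isnan(P).any(1)]
sel=lambda a:a
B=P[(abs(P[:,0])<45)&(abs(P[:,1])<60)]
for z0,z1 in((12.5,17),(18.5,23),(24.5,27.5),(27.8,30)):
    q=B[(B[:,2]>z0)&(B[:,2]<z1)]
    w=q[(abs(q[:,1])<30)&(q[:,0]<0)]; n=q[(abs(q[:,0])<20)&(q[:,1]>20)]
    for nm,e,ax,t in(('-x',w,0,1),('+y',n,1,0)):
        if len(e)>20 and z0<27: 
            p=np.polyfit(e[:,t],e[:,ax],1); print((z0,z1),nm,len(e),np.median(e[:,ax]).round(2),'tilt deg',np.degrees(np.arctan(p[0])).round(2))
t=B[(B[:,2]>27.5)&(B[:,2]<30)&(B[:,0]<24)&(B[:,1]>-34.5)]; print('top',t.min(0).round(1),t.max(0).round(1))
c=cv2.imread('pics/zf.png')[130:330,290:490];cv2.imwrite('pics/zfc.png',cv2.resize(c,(600,600),interpolation=cv2.INTER_CUBIC))
```

```text
[478.5  17.2 107.9]
(12.5, 17) -x 128 -25.7 tilt deg -0.03
(12.5, 17) +y 108 35.4 tilt deg -3.65
(18.5, 23) -x 153 -25.64 tilt deg -0.16
(18.5, 23) +y 135 35.4 tilt deg -0.1
(24.5, 27.5) -x 137 -25.39 tilt deg 6.71
(24.5, 27.5) +y 113 35.14 tilt deg -0.89
top [-26.  -34.4  27.5] [24.  36.1 30. ]
```

View pics/zfc.png

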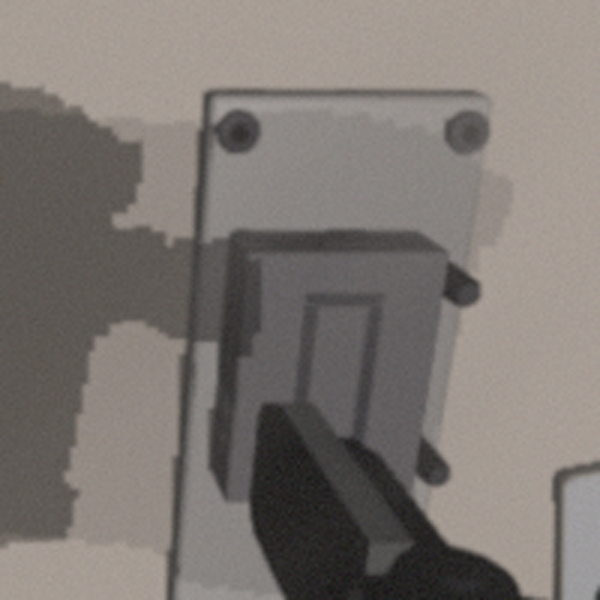

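View pics/zf.png

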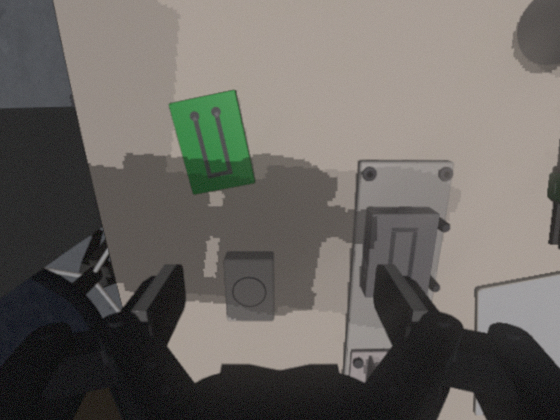

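Emit:
drive_tool([
  [0,-0.035,0],
  [0,-0.035,0],
  [0,-0.02,0],
  [0,0,0],
  [0,0,0],
], gripper=[0,0,0,0,0], turn=[0,0,0,0,0])

```text
time_s: 54.83
eef_pos: [478.5, 17.4, 198.2]
ee_rot: [-0.707, 0.707, -0.022, 0.023]
force: [-0.6, -1.0, -1.7]
grip_width: 0.997
```

Run:
```python
from cl import *
s,im,d=cap('scene','zg')
for q in ['tape_mid','petri_mid','bottle_mid']:
    for r in ctrl.pinpoint('scene',q)[:2]: print(q,round(r['score'],2),c2w('scene',r['centre']).round())
print(ctrl.finish_job())
```

```text
tape_mid 0.75 [ 663. -429.    7.]
petri_mid 0.64 [ 384. -461.    3.]
bottle_mid 0.59 [679. 138.  54.]
bottle_mid 0.45 [451. -49.  10.]
the job is handed in; nothing more can be done
None
```

The job was handed in at about 55 s of the 210 s allowed, with all steps carried out in the order asked; no verdict was reported.

- **Stack:** I found three grey layers and left the green look-alike alone. Each layer went on the jig, was pushed against the pins, and the stack was tapped in y and then x until the contact was firm.
- **Pressing:** The block was laid centred on the stack. I pushed the handle over centre and checked it on its stop with about 12 N. It stayed locked for at least 5 s.
- **Release:** I lifted the release roller and kept hold of it, guiding the handle up to about 48°. Then I let go and the clamp sprang fully open.
- **Block:** The block is back flat on the bench at about (450, −50), off the jig.

**Last checks:**
- The three layers' edges line up with each other to about 0.3 mm. They sit within about 0.7 mm of the flush position I set by contact with the pins, inside the camera calibration's 2 mm.
- A few edge fits gave odd tilt readings (up to 7°) on thin depth bands. The pictures show straight edges, so I took those as noise.
- The last camera readings of the tape, petri dish and bottle are within about 5 mm of the starting ones, which is about the networks' accuracy. A second, low-scoring "bottle" was really the pressing block.
- No force reading between moves was above about 22 N. The gripper is open and clear of everything.

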